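# Reseat a lamp driver card by its ejector levers

### The arm

A 6-joint arm with a two-finger parallel gripper is mounted at the origin on the work surface. World frame = base frame: x ahead of the robot, y to its left, z up, the work surface at z = 0. Lengths are in mm, angles in rad, forces in N, time in s.
With the tool pointing down it reaches from about 350 to 800 mm from the base axis. Payload 7.3 kg.
Tool frame: the origin (TCP) lies midway between the tips of the shut fingers; the grasp point (between the pads) lies 19 mm behind it; z points along the fingers, x is the direction in which the jaws open and shut, and the axes are right-handed (so a half turn about z gives the same grasp; the last joint's range is limited). The gripper opens to 85 mm and grips with 20 to 120 N. Pads are 22 mm wide; open, the fingers measure 114 mm over their backs; the gripper's body (76 mm by 85 mm) begins 54 mm behind the grasp point. The pads swing forward as they close: fully open they stand 13 mm farther back than shut.
Start: joints at [1.131, 0.342, 1.524, -0, 1.275, -0.146], TCP at [152.02, 502.528, 231.322] pointing down, gripper open.
Joint ranges: [-2.53, 2.53], [-0.77, 2.02], [0.04, 2.7], [-1, 4.14], [0.28, 2.66], [-3.11, 3.11]. Speed limits (rad/s): [2.57, 2.57, 3.14, 3.14, 3.14, 3.14].

### API

Orientations are given as [roll, pitch, yaw] about the fixed x, y, z axes, in that order (R = Rz(yaw) Ry(pitch) Rx(roll)).
In Python, from bench import * gives the robot as it stands.
- The arm moves only by the shell command python3 -m pendant 'ROWS' [OPENING] [FORCE]. ROWS is a JSON object of lists of equal length, an entry for each row: "delta_pos": the shift along the tool's x, y, z in mm, a list of three; "rotation": the turn, a rotation vector about the tool's x, y, z in degrees, a list of three. A call has 1 to 12 rows; each row is the pose to reach, as a shift and turn from the pose commanded when the call began, along the tool's axes at that moment; what a row does not reach only later rows make up. A row lasts 1/12 s, in which the tool goes at most 41.7 mm and 7.16 degrees, less where a joint would pass 70% of its speed; a pose out of reach is approached as far as the arm can. A call with a gripper value outside its range is refused whole. OPENING is the gripper command: -1 is fully open, 1 is shut, values between are in proportion, set as the call begins (- or left out, the last holds). The fingers move at their own pace and stop on an object; FORCE is the grip in N (left out, the last holds). Time passes only in rows, so rows that repeat a pose let the fingers close. It gives the time, the measured TCP pose, the force and the opening at its end, in the units of the state.
- read_state(): the state, without advancing time (a new reading comes with each control period).
- snapshot(name): name is "scene" or "top" or "wrist"; returns the picture (384x512x3 uint8, red, green, blue); there is no depth.
- camera_info(name): a dict with "fx", "fy", "cx", "cy" (pixels), "view" (4x4, takes a point from world to camera coordinates); the wrist camera has in their place "T_tool_cam" (4x4, takes a point from camera to tool coordinates, whose origin is the TCP and whose axes are the tool frame's). Camera axes: x right, y down, z forward; pixel columns grow to the right and rows downward; lengths in mm; the calibration is good to about 2 mm. A picture is of the moment at which its call begins: read the wrist's pose just before it. camera_info takes no time and is no camera call.
- close_job(): hands the job in, once; it reports no verdict.
The state is a dict: "t": time; "qpos": joint angles; "joint_vel": joint speeds; "effort": joint torques, N m; "ee_pos": TCP position; "tool_rot": TCP orientation; "ft_force": force on the tool from outside, world axes, zero at the start; "wrist_torque": the same for the moment, N m; "finger_gap": finger opening in mm.
Only numpy, scipy, OpenCV 4.12 (cv2) and the standard library are available. Lean on these libraries where they do the work, as an engineer would, in place of code of your own. Each camera call takes 0.05 s, during which the arm holds its last target.

### The job

In the grey card rack on the prop-maker's bench, the lamp driver card with the orange-tipped ejector levers has crept part way out of its connector and makes poor contact. Reseat it with its two levers alone: swing both of them fully outward to pry the card free, then swing them inward, turn and turn about so that it goes in level, feeling for the stop, until the card is fully home at both ends. Do not force a lever once the card is home, do not push on the card's front panel or on the card beside it, and leave everything else on the bench where it is.

Things in the scene. Friction and masses are not known exactly. Their poses are not given: they have to be found in the camera images.
- rack: grey card rack 176 x 200 x 110 mm, fixed; cards plug in from above. Origin: centre of underside; z up, y along the cards, x across. Two slots, at x = +30 and -30 mm: one has the card to reseat, the other its neighbour. At each end (|y| 66 to 94 mm) a rail with a channel for the levers' jaws: ledge below (top 92 mm up), lip above (105.5 to 109.5 mm up, from |y| = 78 mm out). Blank panels 98 mm up
- card: card to reseat, 0.26 to 0.46 kg: green board under an aluminium panel 25 x 124 x 3 mm with a red lamp and orange-tipped levers. Origin: centre of panel's underside; z up, y to the left lever. It glides in guides and can lean 0.06 rad. Height of origin over the rack's foot: start 101 to 102 mm; free of contacts from 104; both levers fully out 106 to 107; home 91 to 99 (see card_left)
- card_left (a point): point on the underside of the card's panel, 60 mm from its middle along +y, below the left lever's pivot. Fully home, the card rests on the connector's floor inside the rack; how deep that is depends on the spacers its connector stands on: it cannot be seen and differs from rack to rack by up to 8 mm (this point then lies 91 to 99 mm above the rack's foot), so home must be felt
- card_right (a point): point on the underside of the card's panel, 60 mm from its middle along -y, below the right lever's pivot. Raising or lowering one end of the card also moves the other end and its lever somewhat; driving one end right home while the other is still high makes the card lean and rub
- lever_left (a joint): left lever's angle (rad), growing as the handle swings outward from the card's middle: -0.40 to 1.02 (fully out), start 0.42 to 0.56. Pivot 60 mm from the card's middle along +y, 8 mm above the panel's underside, axis along x. The handle leans outward from upright by this value less 0.30. It stays where it is left. A jaw 26 mm long points outward from the pivot into the rail's channel
- lever_right (a joint): the same for the right lever, at the -y end. Swung out, from about 0.55 on the jaw pushes down on the ledge and pries that end up (5 to 15 N at the tip). Swung in, after some play the jaw catches under the lip (between 0.5 and 0.2) and draws that end down against 3 to 15 N of drag. With the card home it reads between -0.28 and 0.28
- lever_left_tip (a point): centre of the orange bulb at the left handle's end: a round bar 10 mm thick, 16 mm long along the card's x, 46 mm from the pivot; below it the handle is 7 mm thick (along the card) and 14 mm wide. When an end is home the push at its bulb climbs steeply: hold 15 N there (lever below 0.3) at each end in turn, till the card stays level; about 20 N (42 N between jaw and rail) is forcing it
- lever_right_tip (a point): centre of the orange bulb at the right handle's end, the same shape
- neighbour: the card in the other slot, fixed and home: same panel, green lamps, grey-tipped levers leaning inward; its middle is 60 mm from that of the card to reseat. Origin as the card's. Not to be pushed on
- tape_roll: roll of cream masking tape lying flat, 116 mm across, 48 mm high; bystander. Origin: centre of its underside
- clear_tape: small green ring of tape lying flat, 60 mm across, 19 mm high; bystander. Origin: centre of its underside
- foil_shield: round foil-covered costume shield lying flat, 180 mm across, 16 mm high; bystander. Origin: centre of its underside
- screwdriver: screwdriver with a yellow handle, lying, 190 mm long; bystander. Origin: centre of its underside
- pen_cup: blue cup with pens, 76 mm across, 150 mm high with the pens; bystander. Origin: centre of its underside
- glue: white glue bottle with an orange cap, 52 mm across, 140 mm high; bystander. Origin: centre of its underside

How it is judged (in metres and radians):
On the way:
1. the card is pried free: both ends raised clear of the connector's contacts, both levers swung out (z of each of card_left, card_right in the frame of rack above 0.104 m and value of joint each of lever_left, lever_right above 0.85 rad), for 0.2 s.
At the end, for the whole second after the job is handed in: the card rests on the connector's floor, within 1 mm at both ends (z of the floor halves' centres, socket_.._c0 and _c1, in the card's frame is -82.5 mm when home), both levers are swung in (below 0.32 rad), and the robot has let go (value of joint each of lever_left, lever_right below 0.32 rad and ((z of each of socket_a_c0, socket_a_c1 in the frame of card above -0.0835 m and horizontal distance between socket_a_c0 and card below 0.045 m) or (z of each of socket_b_c0, socket_b_c1 in the frame of card above -0.0835 m and horizontal distance between socket_b_c0 and card below 0.045 m))); the robot touches nothing.
It fails at once if a lever is forced: its jaw presses on the rack's rail with more than 42 N (about 20 N at the lever's tip) (contact force between any of lever_left, lever_right and rack above 42 N).
It fails at once if the card's front panel (card_c0) is pushed on with more than 6 N (contact force between any of the fingers, the arm and card_c0 above 6 N).
It fails at once if a bystander is knocked more than 30 mm away (distance of any of tape_roll, clear_tape, foil_shield, screwdriver, pen_cup, glue from where it was at the start of the episode above 0.03 m).
It fails at once if the neighbouring card is pushed with more than 10 N (contact force between any of the fingers, the arm and neighbour above 10 N).
It also fails if it takes over 72 s, if anything falls off the work surface, if the arm or the gripper's body presses on something with over 40 N, if the wrist force passes 120 N, or if a joint passes its speed limit or range.

## Working session

There is one attempt and no reset: what is moved stays moved. The work goes in short steps, Python scripts to look and compute and a shell command to move; the robot and the scene stay as the last step left them, time stands still between calls to the robot, and variables do not carry over. Pictures are saved under pics/ and viewed, and the job is handed in when it is done.

```bash
ls; mkdir -p pics; python3 - <<'E'
from bench import *
import cv2
s=read_state(); print(s)
for n in ("scene","top","wrist"):
    i=camera_info(n); print(n,i)
    cv2.imwrite(f"pics/{n}0.png",snapshot(n)[:,:,::-1])
E
```

```text
pics
{'t': 0.0, 'qpos': array([ 1.13098994e+00,  3.42763955e-01,  1.52500940e+00, -2.48784148e-05,
        1.27540346e+00, -1.46003057e-01]), 'joint_vel': array([ 0.00063923, -0.00099859, -0.00101603,  0.00018353,  0.00079942,
        0.00043507]), 'effort': array([ 2.17663466e-03, -4.33678365e+01, -2.46015698e+01,  6.90608044e-05,
        7.67324120e-03,  1.07890418e-05]), 'ee_pos': array([151.85282011, 502.14204339, 230.60722036]), 'tool_rot': array([-3.14138572e+00,  1.57076989e-03,  1.27700042e+00]), 'ft_force': array([-0.2651203 ,  0.76352979,  0.38939302]), 'wrist_torque': array([-0.01022912, -0.01109075, -0.03396908]), 'finger_gap': 85.17732236112718}
scene {'fx': 462.53396171003084, 'fy': 462.53396171003084, 'cx': 263.96819051728744, 'cy': 186.64826420926053, 'view': array([[-1.14782418e-01,  9.93319698e-01,  1.18732698e-02,
         5.27285583e+01],
       [ 5.89442959e-01,  7.77237538e-02, -8.04062197e-01,
        -2.14855806e+02],
       [-7.99613653e-01, -8.52935880e-02, -5.94426622e-01,
         1.85280692e+03],
       [ 0.00000000e+00,  0.00000000e+00,  0.00000000e+00,

[... 249 characters left out ...]
-01, -4.73057658e-02, -2.00479205e-01,
         5.06992364e+02],
       [ 2.00253921e-01,  9.50311215e-03, -9.79697942e-01,
         1.30934490e+03],
       [ 0.00000000e+00,  0.00000000e+00,  0.00000000e+00,
         1.00000000e+00]])}
wrist {'fx': 306.1663579026405, 'fy': 306.1663579026405, 'cx': 257.0688419542824, 'cy': 190.89615912753862, 'T_tool_cam': array([[ 9.99999881e-01,  3.88997278e-04,  2.95622228e-04,
        -1.20781404e+00],
       [-4.61442998e-04,  9.50801771e-01,  3.09799580e-01,
        -8.00356494e+01],
       [-1.60566944e-04, -3.09799680e-01,  9.50801837e-01,
        -1.43443469e+02],
       [ 0.00000000e+00,  0.00000000e+00,  0.00000000e+00,
         1.00000000e+00]])}
```

View pics/scene0.png

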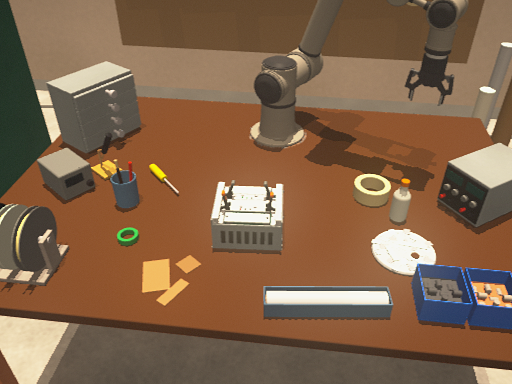

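View pics/top0.png

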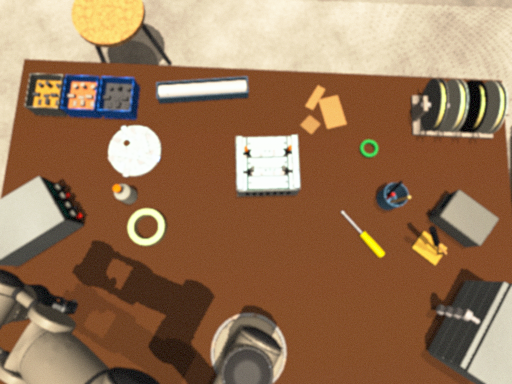

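View pics/wrist0.png

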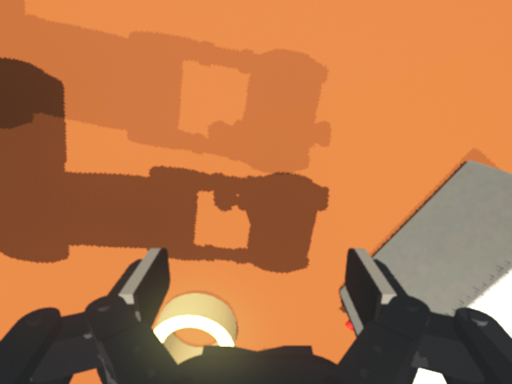

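```bash
python3 - <<'E'
import cv2
a=cv2.imread('pics/top0.png')[125:205,225:310]; b=cv2.imread('pics/scene0.png')[170:255,205:295]
cv2.imwrite('pics/z1.png',cv2.resize(a,None,fx=7,fy=7,interpolation=cv2.INTER_CUBIC))
cv2.imwrite('pics/z2.png',cv2.resize(b,None,fx=7,fy=7,interpolation=cv2.INTER_CUBIC))
E
```

```text
(no output)
```

View pics/z1.png

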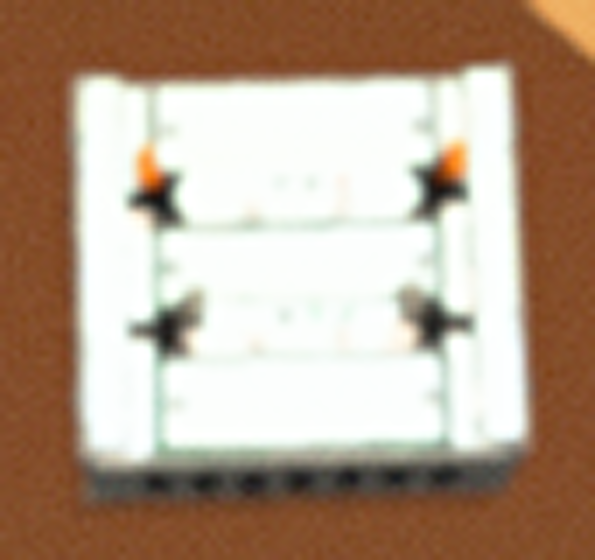

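View pics/z2.png

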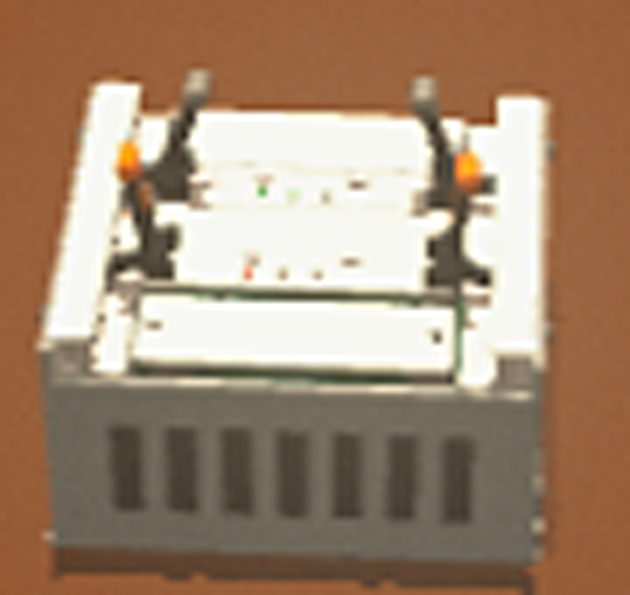

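```bash
cat > h.py <<'E'
from bench import *
import numpy as np, cv2
from scipy.spatial.transform import Rotation as R
def save(n,im,box=None,k=1):
    im=im[:,:,::-1]
    if box: x0,y0,x1,y1=box; im=im[y0:y1,x0:x1]
    cv2.imwrite('pics/'+n+'.png',cv2.resize(im,None,fx=k,fy=k,interpolation=cv2.INTER_CUBIC))
def cam(n,s=None):
    i=camera_info(n); K=np.array([[i['fx'],0,i['cx']],[0,i['fy'],i['cy']],[0,0,1]])
    if n=='wrist':
        T=np.eye(4);T[:3,:3]=R.from_euler('xyz',s['tool_rot']).as_matrix();T[:3,3]=s['ee_pos']
        V=np.linalg.inv(T@i['T_tool_cam'])
    else: V=np.array(i['view'])
    return K@V[:3]
def onz(P,uv,z):
    u,v=uv; A=np.array([P[0]-u*P[2],P[1]-v*P[2]])
    return np.append(np.linalg.solve(A[:,:2],-A[:,2]*z-A[:,3]),z)
def tri(P1,a,P2,b):
    X=cv2.triangulatePoints(P1,P2,np.array(a,float).reshape(2,1),np.array(b,float).reshape(2,1)).ravel(); return X[:3]/X[3]
def proj(P,X):
    p=P@np.append(X,1); return p[:2]/p[2]
def orange(im,box,hmin=5,hmax=18,smin=170,vmin=150,amin=4):
    x0,y0,x1,y1=box
    h=cv2.cvtColor(im,cv2.COLOR_RGB2HSV)[y0:y1,x0:x1]
    m=cv2.inRange(h,(hmin,smin,vmin),(hmax,255,255))
    n,l,st,c=cv2.connectedComponentsWithStats(m)
    return [(c[i]+[x0,y0],st[i,4]) for i in range(1,n) if st[i,4]>=amin]
E
python3 - <<'E'
from h import *
t=cv2.imread('pics/top0.png')[:,:,::-1];s=cv2.imread('pics/scene0.png')[:,:,::-1]
print(orange(t,(225,125,310,205))); print(orange(s,(205,170,295,255)))
P1,P2=cam('top'),cam('scene')
# rough rack corner pixels of top, z=109.5
c=[(225+76/7,125+80/7),(225+512/7,125+66/7),(225+527/7,125+447/7),(225+86/7,125+458/7)]
C=[onz(P1,p,109.5) for p in c]; print(np.round(C),np.round(np.mean(C,0)))
E
```

```text
[(array([289.22222222, 147.88888889]), np.int32(9)), (array([245.85714286, 149.28571429]), np.int32(7))]
[(array([223. , 193.5]), np.int32(8)), (array([270.77777778, 193.77777778]), np.int32(9))]
[[ 658.   73.  110.]
 [ 674. -124.  110.]
 [ 499. -135.  110.]
 [ 485.   58.  110.]] [579. -32. 110.]
```

```bash
python3 - <<'E'
from h import *
P1,P2=cam('top'),cam('scene')
a=tri(P1,(289.7,148.4),P2,(223.4,193.5)); b=tri(P1,(246.3,149.8),P2,(271.2,193.8))
for X,u,v in((a,(289.7,148.4),(223.4,193.5)),(b,(246.3,149.8),(271.2,193.8))): print(X,proj(P1,X)-u,proj(P2,X)-v)
d=b-a; print(np.degrees(np.arctan2(-d[0],d[1])),np.hypot(*d[:2]),(a+b)/2)
E
```

```text
[614.60514477 -96.22226728 150.38030552] [ 0.26416289 -0.02784511] [0.24252371 0.02208214]
[602.80212602  35.33041898 153.54629601] [ 0.19615674 -0.0083156 ] [0.17988246 0.0033938 ]
5.126898520225047 132.0811133924012 [608.70363539 -30.44592415 151.96330077]
```

```bash
python3 -m pendant '{"delta_pos":[[-22,35,-2],[-44,70,-4],[-66,105,-6],[-88,140,-8],[-110,175,-10],[-132,210,-12],[-154,245,-14],[-176,280,-16],[-198,315,-18],[-220,350,-20],[-242,385,-22],[-264,420,-24]],"rotation":[[0,0,-2],[0,0,-4],[0,0,-6],[0,0,-8],[0,0,-10],[0,0,-12],[0,0,-14],[0,0,-16],[0,0,-18],[0,0,-20],[0,0,-21.9],[0,0,-21.9]]}' -1
```

```text
t: 1.15
ee_pos: [478.4, 126.3, 255.3]
tool_rot: [-3.141, -0.0, 1.661]
ft_force: [0.5, 1.7, 0.4]
finger_gap: 85.4
```

```bash
python3 -m pendant '{"delta_pos":[[-34,23,-1],[-68,46,-2],[-100,70,-3],[-134,93,-4],[-167,116,-5],[-167,116,-5],[-167,116,-5]],"rotation":[[0,0,0],[0,0,0],[0,0,0],[0,0,0],[0,0,0],[0,0,0],[0,0,0]]}' -1
python3 - <<'E'
from h import *
s=read_state(); im=snapshot('wrist'); save('w1',im)
np.savez('w1.npz',im=im,p=s['ee_pos'],r=s['tool_rot']); print(s['ee_pos'],s['tool_rot'])
E
```

```text
t: 1.73
ee_pos: [608.4, -29.9, 258.8]
tool_rot: [-3.14, -0.001, 1.656]
ft_force: [0.2, 0.3, -0.1]
finger_gap: 85.4
[608.40924077 -29.86174709 258.80715327] [-3.13970113e+00 -6.56520530e-04  1.65604074e+00]
```

View pics/w1.png

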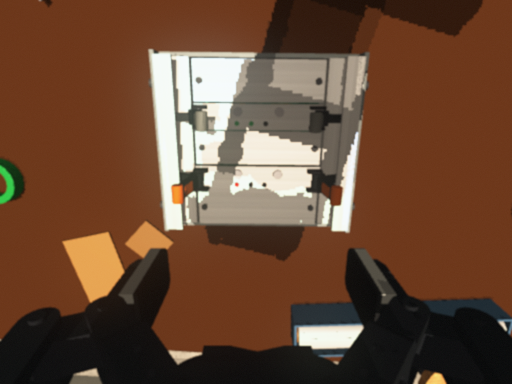

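```bash
python3 - <<'E'
from h import *
d=np.load('w1.npz'); im=d['im']; s=dict(ee_pos=d['p'],tool_rot=d['r']); P=cam('wrist',s)
o=orange(im,(150,150,370,230),amin=15,smin=140,vmin=80,hmin=2); print(o)
x=[onz(P,c,155) for c,_ in o]; 
for c in x: print(c)
dd=x[1]-x[0]; print(np.hypot(*dd[:2]),(x[0]+x[1])/2,np.degrees(np.arctan2(dd[1],dd[0])))
T,S=cam('top'),cam('scene')
print(proj(T,x[0]),proj(T,x[1]),proj(S,x[0]),proj(S,x[1]))
save('w1z',im,(140,40,380,240),3.3)
E
```

```text
[(array([154.63821656, 194.32866242]), np.int32(785)), (array([361.94472789, 193.26785714]), np.int32(1176)), (array([180.51689189, 192.02027027]), np.int32(296)), (array([325.03174603, 189.6031746 ]), np.int32(63)), (array([335.6519337 , 194.96132597]), np.int32(181)), (array([194.51136364, 227.51136364]), np.int32(88)), (array([315.92857143, 228.11428571]), np.int32(70))]
[ 618.92944077 -117.34380288  155.        ]
[602.8981323   58.54988393 155.        ]
[614.96991458 -95.39084614 155.        ]
[602.33835787  26.71792288 155.        ]
[606.31731201  36.48475445 155.        ]
[647.00644651 -82.7816399  155.        ]
[638.43205179  24.19192516 155.        ]
176.62273893422278 [610.91378653 -29.39695948 155.        ] 95.20766591434464
[297.10724243 146.87992179] [238.82370369 149.26588839] [215.73681919 192.52803257] [279.7754995  194.07127656]
```

View pics/w1z.png

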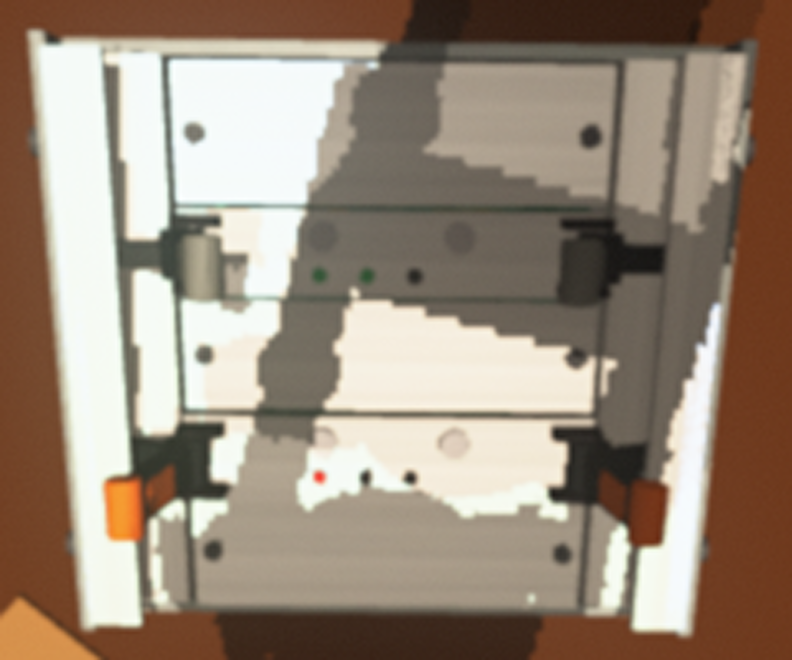

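```bash
python3 - <<'E'
from h import *
d=np.load('w1.npz'); s=dict(ee_pos=d['p'],tool_rot=d['r']); P=cam('wrist',s);T,S=cam('top'),cam('scene')
x=[onz(P,c,155) for c in((177.3,194),(336.7,195.5))]
for c in x: print(c)
dd=x[1]-x[0]; print(np.hypot(*dd[:2]),(x[0]+x[1])/2,np.degrees(np.arctan2(dd[1],dd[0])))
print(proj(T,x[0]),proj(T,x[1]),proj(S,x[0]),proj(S,x[1]))
# rack corners at z 109.5
q=[(140+a/3.3,40+b/3.3) for a,b in((82,630),(690,636),(35,35),(752,42))]
c=[onz(P,k,109.5) for k in q]
for k in c: print(k.round(1))
print(np.mean(c,0))
for k in ((c[1]-c[0]),(c[3]-c[2])): print(np.hypot(*k[:2]),np.degrees(np.arctan2(k[1],k[0])))
E
```

```text
[616.98415639 -98.10545109 155.        ]
[606.72127803  37.45613794 155.        ]
135.94951669972042 [611.85271721 -30.32465657 155.        ] 94.32939790832879
[290.73735317 147.20138565] [245.8534336  148.37646231] [222.7433067  192.65483569] [272.01457216 194.30183889]
[ 675.3 -122.   109.5]
[660.9  71.1 109.5]
[ 502.4 -133.3  109.5]
[487.8  56.6 109.5]
[581.61983832 -31.88127679 109.5       ]
193.66080034942405 94.27217128670054
190.45645797740963 94.40229514032188
```

```bash
python3 -m pendant '{"delta_pos":[[24,1,20],[48,2,40],[67.5,3.7,60],[67.5,3.7,80],[67.5,3.7,80],[67.5,3.7,80]],"rotation":[[0,0,0.6],[0,0,0.6],[0,0,0.6],[0,0,0.6],[0,0,0.6],[0,0,0.6]]}' 0.435 20
python3 - <<'E'
from h import *
s=read_state(); im=snapshot('wrist'); save('w2',im)
np.savez('w2.npz',im=im,p=s['ee_pos'],r=s['tool_rot']); print(s['ee_pos'],s['tool_rot'],s['ft_force'],s['finger_gap'])
save('s2',snapshot('scene'),(195,120,305,220),6)
E
```

```text
t: 2.28
ee_pos: [604.5, 40.9, 180.2]
tool_rot: [-3.14, -0.0, 1.651]
ft_force: [-0.4, 0.1, 0.2]
finger_gap: 24.1
[604.53855905  40.85560976 180.16362204] [-3.13967053e+00 -3.09761877e-04  1.65064460e+00] [-0.36788977  0.08877676  0.22790176] 24.11503220820399
```

View pics/w2.png

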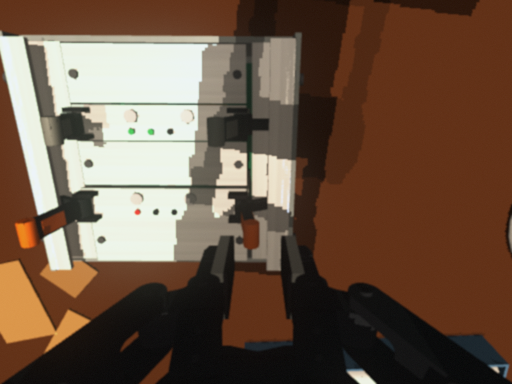

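View pics/s2.png

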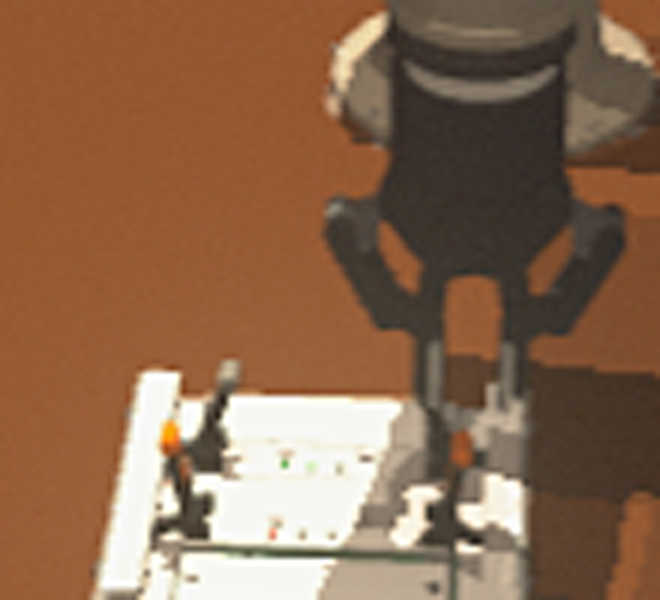

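```bash
python3 - <<'E'
from h import *
d=np.load('w2.npz'); s=dict(ee_pos=d['p'],tool_rot=d['r']); P=cam('wrist',s)
print(onz(P,(251,234),155),onz(P,(27,234),155)); save('w2z',d['im'],(195,170,325,290),5)
print(read_state()['ee_pos'])
E
```

```text
[606.88284619  36.51451847 155.        ] [617.76980883 -98.9952795  155.        ]
[606.02862427  39.79553017 182.00420215]
```

View pics/w2z.png

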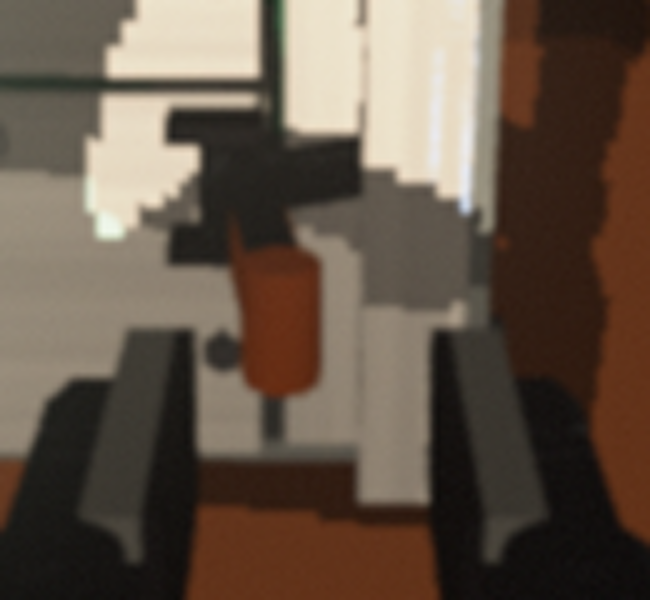

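```bash
python3 -m pendant '{"delta_pos":[[-2,0.5,12],[-2,0.5,24],[-2,0.5,34],[-2,0.5,34],[-2,0.5,34]],"rotation":[[0,0,0],[0,0,0],[0,0,0],[0,0,0],[0,0,0]]}'
python3 - <<'E'
from h import *
s=read_state(); im=snapshot('wrist'); save('w3z',im,(195,170,325,290),5); print(s['ee_pos'],s['ft_force'])
save('s3',snapshot('scene'),(195,120,305,220),6)
E
```

```text
t: 2.8
ee_pos: [606.4, 37.4, 146.8]
tool_rot: [3.141, -0.0, 1.648]
ft_force: [0.6, -0.5, 0.1]
finger_gap: 24.0
[606.35353819  37.44832227 146.77610269] [ 0.59205049 -0.50047374  0.06820987]
```

View pics/w3z.png

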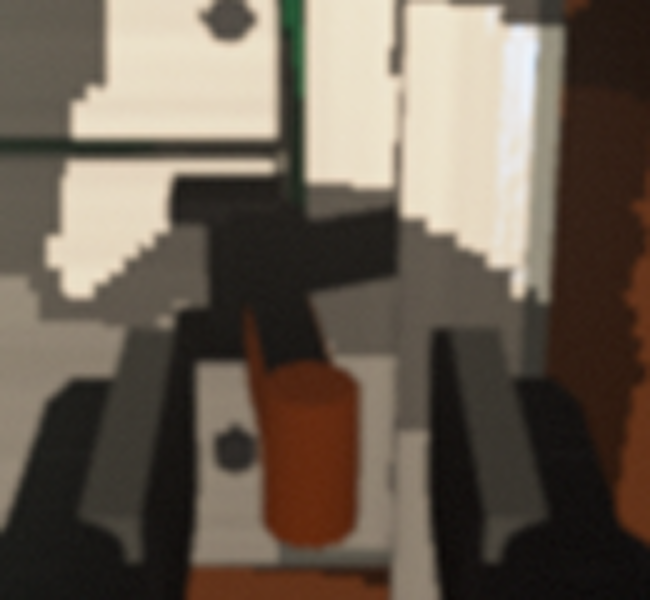

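View pics/s3.png

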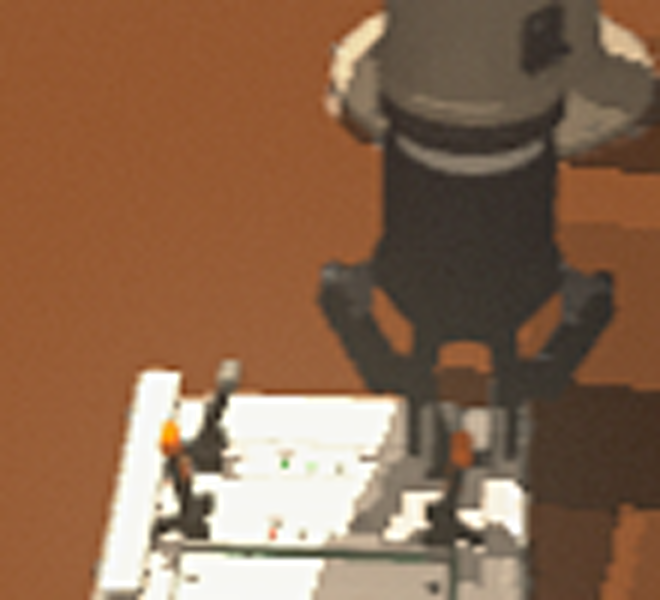

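```bash
python3 -m pendant '{"delta_pos":[[4,0,0],[7,0,0],[9,0,0],[11,0,0.5],[13,0,1],[15,0,1.5],[17,0,2],[18,0,2.5],[18,0,2.5]],"rotation":[[0,0,0],[0,0,0],[0,0,0],[0,0,0],[0,0,0],[0,0,0],[0,0,0],[0,0,0],[0,0,0]]}'
python3 - <<'E'
from h import *
s=read_state(); im=snapshot('wrist'); save('w4z',im,(195,170,325,290),5); print(s['ee_pos'],s['ft_force'])
save('s4',snapshot('scene'),(195,120,305,220),6)
E
```

```text
t: 3.65
ee_pos: [605.4, 54.1, 144.5]
tool_rot: [3.14, 0.003, 1.649]
ft_force: [-0.4, -7.8, 2.0]
finger_gap: 24.1
[605.36815737  54.08919085 144.45886883] [-0.40732854 -7.79412549  1.96905929]
```

View pics/s4.png

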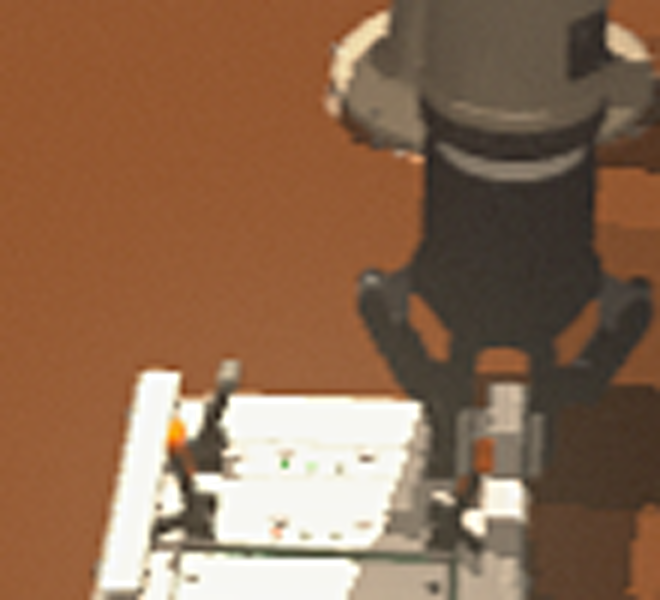

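```bash
python3 -m pendant '{"delta_pos":[[2,0,0.7],[4,0,1.4],[6,0,2.1],[6,0,2.1]],"rotation":[[0,0,0],[0,0,0],[0,0,0],[0,0,0]]}'
```

```text
t: 4.08
ee_pos: [606.5, 58.5, 144.5]
tool_rot: [3.136, 0.006, 1.648]
ft_force: [1.4, -11.9, 11.9]
finger_gap: 24.2
```

```bash
python3 -m pendant '{"delta_pos":[[1.5,0,0.8],[3,0,1.5],[3,0,1.5]],"rotation":[[0,0,0],[0,0,0],[0,0,0]]}'
python3 - <<'E'
from h import *
s=read_state(); im=snapshot('wrist'); save('w5z',im,(195,170,325,290),5); print(s['ee_pos'],s['ft_force'])
save('s5',snapshot('scene'),(195,120,305,220),6)
E
```

```text
t: 4.33
ee_pos: [607.3, 62.3, 144.4]
tool_rot: [3.132, 0.005, 1.648]
ft_force: [1.0, -8.0, 16.3]
finger_gap: 24.0
[607.26019086  62.2944188  144.35369686] [ 0.96660695 -7.96741186 16.34835252]
```

View pics/s5.png

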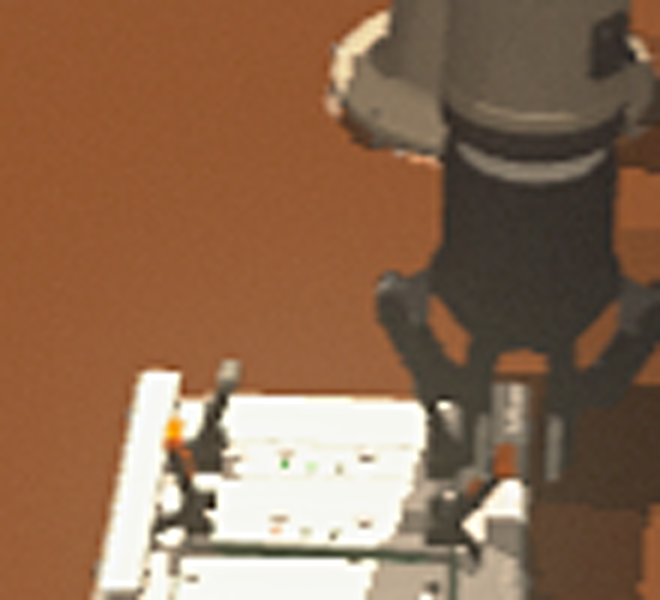

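View pics/w5z.png

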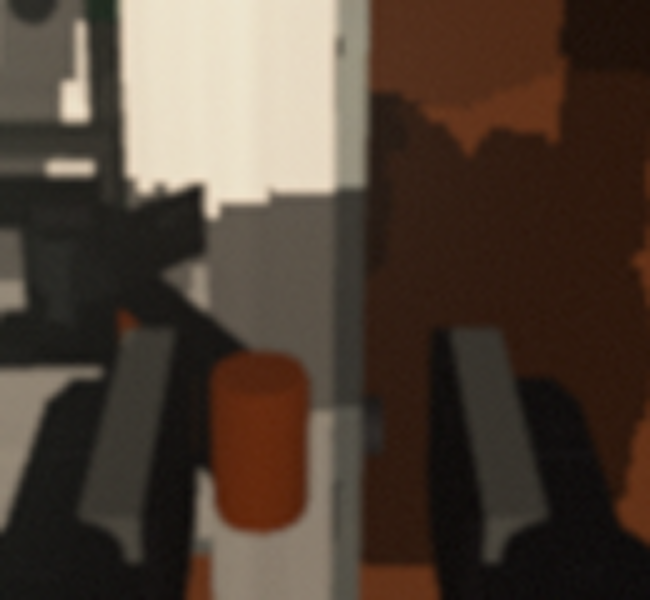

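```bash
python3 -m pendant '{"delta_pos":[[0,0,-3],[1.5,0,-3.5],[3,0,-3.5],[4,0,-3.5],[4,0,-3.5]],"rotation":[[0,0,0],[0,0,0],[0,0,0],[0,0,0],[0,0,0]]}'
python3 - <<'E'
from h import *
s=read_state(); im=snapshot('wrist'); save('w6z',im,(195,170,325,290),5); print(s['ee_pos'],s['ft_force'])
P=cam('wrist',s);o=orange(im,(215,200,290,290),amin=40,smin=140,vmin=60,hmin=2);print(o)
for c,a in o:
  X=onz(P,c,149);print(X,(X[:2]-[611.5,-30])@[-.0758,.9971])
E
```

```text
t: 4.85
ee_pos: [604.6, 67.0, 144.6]
tool_rot: [3.14, 0.003, 1.649]
ft_force: [0.1, -7.3, 3.8]
finger_gap: 24.1
[604.64718658  67.0269154  144.57903164] [ 0.08453529 -7.31185171  3.84057134]
[(array([216.43181818, 238.45454545]), np.int32(44)), (array([247.72831424, 255.41898527]), np.int32(611)), (array([270.07526882, 287.41935484]), np.int32(93))]
[596.39251981  45.03803723 149.        ] 75.96557392054798
[604.76425663  61.4004764  149.        ] 91.64598436815051
[623.03063024  74.58232753 149.        ] 103.40501700914098
```

View pics/w6z.png

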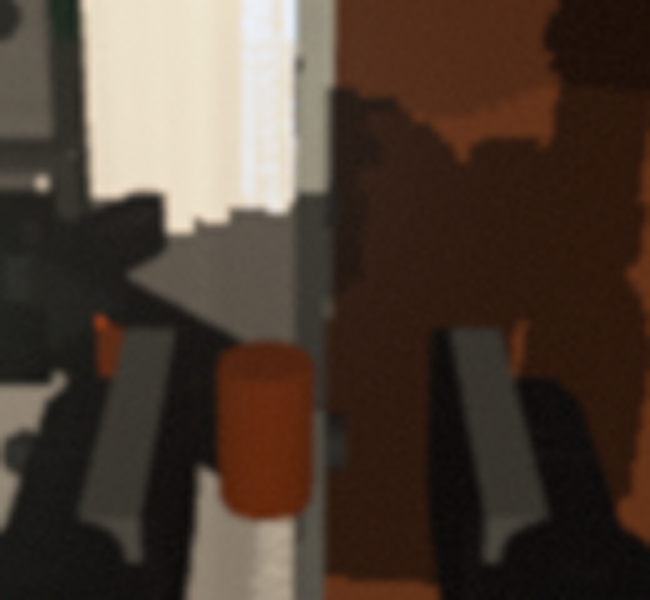

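```bash
python3 -m pendant '{"delta_pos":[[1,0,0],[1.5,0,0],[1.5,0,0]],"rotation":[[0,0,0],[0,0,0],[0,0,0]]}'
```

```text
t: 5.15
ee_pos: [604.6, 67.7, 144.6]
tool_rot: [3.14, 0.004, 1.648]
ft_force: [1.5, -10.8, 3.1]
finger_gap: 24.0
```

```bash
python3 -m pendant '{"delta_pos":[[-4,0,-8],[-6,0,-40],[-40,0,-45],[-80,0,-45],[-120,0,-45],[-155,0,-45],[-172,0,-45],[-172,0,-30],[-172,0,-30],[-172,0,-30]],"rotation":[[0,0,0],[0,0,0],[0,0,0],[0,0,0],[0,0,0],[0,0,0],[0,0,0],[0,0,0],[0,0,0],[0,0,0]]}'
python3 - <<'E'
from h import *
s=read_state(); im=snapshot('wrist'); save('w7z',im,(155,140,355,290),4); print(s['ee_pos'],s['ft_force'])
P=cam('wrist',s);o=orange(im,(215,200,290,270),amin=40,smin=140,vmin=60,hmin=2);print(o)
for c,a in o:
  X=onz(P,c,155);print(X,(X[:2]-[611.5,-30])@[-.0758,.9971])
t=(s['ee_pos'][:2]-[611.5,-30]);print(t@[-.0758,.9971],t@[.9971,.0758])
save('s7',snapshot('scene'),(195,120,305,220),6)
E
```

```text
t: 5.98
ee_pos: [616.6, -100.8, 173.1]
tool_rot: [-3.14, -0.002, 1.649]
ft_force: [-0.3, 0.8, -0.0]
finger_gap: 24.3
[ 616.57921806 -100.78522093  173.09076311] [-0.28855339  0.81131426 -0.03701415]
[(array([256.86979167, 232.24652778]), np.int32(576))]
[ 614.08255245 -101.90696871  155.        ] -71.89419597249803
-70.9649485166085 -0.3010314207506476
```

View pics/w7z.png

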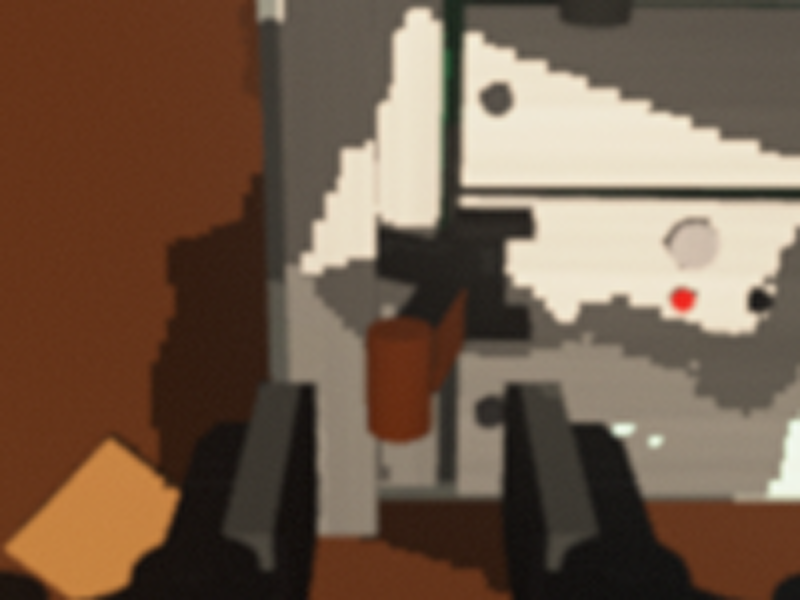

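View pics/s7.png

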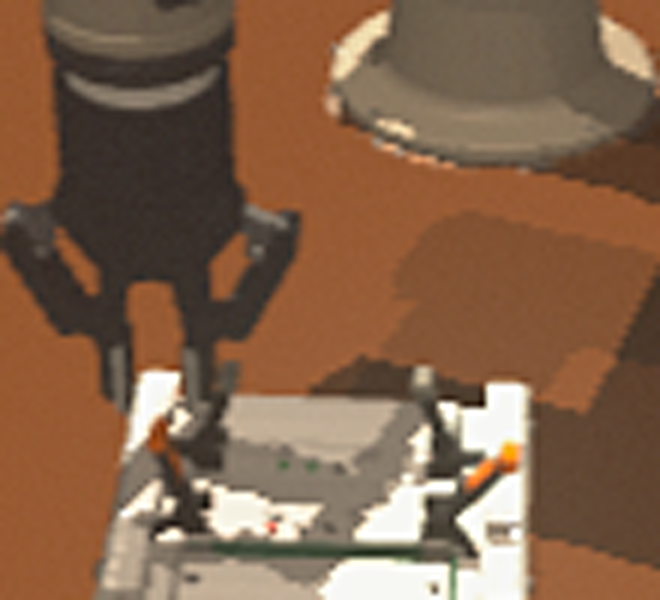

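```bash
python3 -m pendant '{"delta_pos":[[0,0,13],[0,0,26],[-4,0,27],[-7,0,27],[-9,0,27],[-11,0,27],[-13,0,27],[-15,0,27.5],[-17,0,28],[-18,0,28],[-18,0,28]],"rotation":[[0,0,0],[0,0,0],[0,0,0],[0,0,0],[0,0,0],[0,0,0],[0,0,0],[0,0,0],[0,0,0],[0,0,0],[0,0,0]]}'
```

```text
t: 7.0
ee_pos: [618.8, -118.4, 146.3]
tool_rot: [3.141, -0.002, 1.649]
ft_force: [-0.8, 5.0, 2.6]
finger_gap: 24.1
```

```bash
python3 -m pendant '{"delta_pos":[[-2,0,0],[-4,0,0],[-5,0,0],[-6,0,0],[-6,0,0]],"rotation":[[0,0,0],[0,0,0],[0,0,0],[0,0,0],[0,0,0]]}'
```

```text
t: 7.42
ee_pos: [619.1, -124.5, 146.1]
tool_rot: [3.141, -0.002, 1.649]
ft_force: [-0.4, 4.8, 2.2]
finger_gap: 24.0
```

```bash
python3 -m pendant '{"delta_pos":[[-1.5,0,0],[-3,0,0],[-3,0,0]],"rotation":[[0,0,0],[0,0,0],[0,0,0]]}'
```

```text
t: 7.67
ee_pos: [619.1, -127.5, 145.7]
tool_rot: [-3.141, -0.002, 1.649]
ft_force: [-0.6, 5.9, 0.3]
finger_gap: 23.8
```

```bash
python3 -m pendant '{"delta_pos":[[-1,0,0],[-1.5,0,0],[-1.5,0,0]],"rotation":[[0,0,0],[0,0,0],[0,0,0]]}'
python3 - <<'E'
from h import *
s=read_state(); im=snapshot('wrist'); save('w8',im); print(s['ee_pos'],s['ft_force'])
P=cam('wrist',s);o=orange(im,(215,200,290,290),amin=40,smin=140,vmin=60,hmin=2);print(o)
for c,a in o:
  X=onz(P,c,149);print(X,(X[:2]-[611.5,-30])@[-.0758,.9971])
save('s8',snapshot('scene'),(195,120,305,220),6)
E
```

```text
t: 7.92
ee_pos: [619.2, -128.9, 145.7]
tool_rot: [-3.141, -0.002, 1.649]
ft_force: [0.8, 4.8, 0.5]
finger_gap: 23.9
[ 619.22940331 -128.89014295  145.72757691] [0.79277948 4.77641921 0.50213646]
[(array([267.83917197, 250.64649682]), np.int32(628)), (array([241.78343949, 285.98726115]), np.int32(157))]
[ 616.43913805 -124.39895569  149.        ] -94.4995853783214
[ 638.69841369 -136.41660271  149.        ] -108.16963431646923
```

View pics/s8.png

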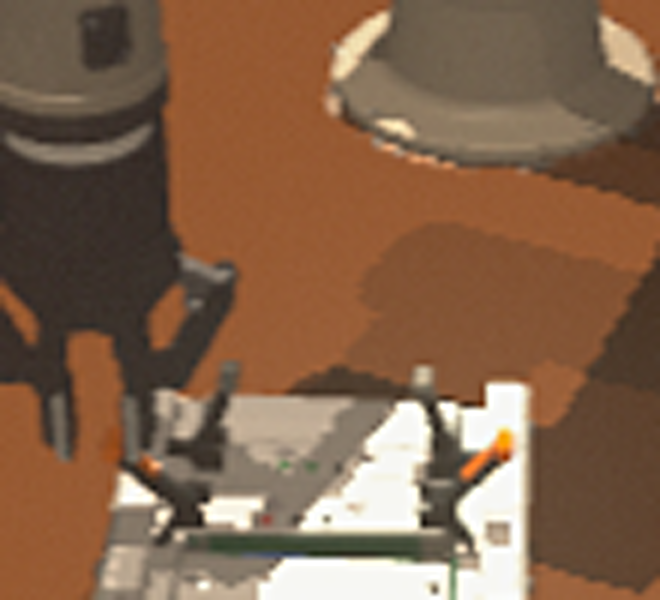

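View pics/w8.png

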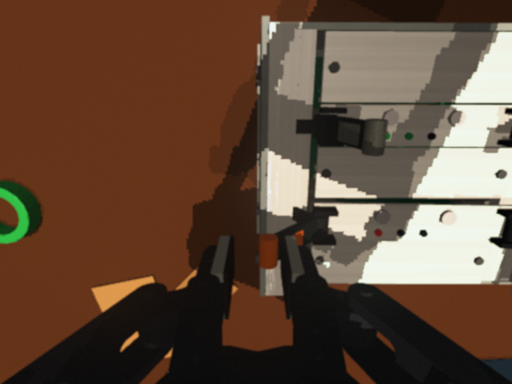

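```bash
python3 -m pendant '{"delta_pos":[[-1,0,0],[-2,0,0],[-2,0,0]],"rotation":[[0,0,0],[0,0,0],[0,0,0]]}'
```

```text
t: 8.27
ee_pos: [619.4, -130.9, 145.8]
tool_rot: [-3.142, -0.002, 1.649]
ft_force: [-0.3, 5.7, 1.6]
finger_gap: 24.1
```

```bash
python3 -m pendant '{"delta_pos":[[-1,0,0],[-2,0,0],[-2,0,0]],"rotation":[[0,0,0],[0,0,0],[0,0,0]]}'
python3 - <<'E'
from h import *
s=read_state(); im=snapshot('wrist'); save('w9z',im,(195,170,325,290),5); print(s['ee_pos'],s['ft_force'])
P=cam('wrist',s);o=orange(im,(215,200,290,290),amin=40,smin=140,vmin=60,hmin=2);print(o)
for c,a in o:
  X=onz(P,c,149);print(X,(X[:2]-[611.5,-30])@[-.0758,.9971])
E
```

```text
t: 8.52
ee_pos: [619.5, -132.3, 145.8]
tool_rot: [-3.141, -0.003, 1.649]
ft_force: [-0.9, 7.2, 1.7]
finger_gap: 24.0
[ 619.52133269 -132.292888    145.76768037] [-0.94882117  7.20391989  1.65536777]
[(array([269.05164319, 249.82316119]), np.int32(639)), (array([242.07643312, 286.17834395]), np.int32(157))]
[ 616.23420139 -127.22174159  149.        ] -97.29865100076609
[ 639.12128603 -139.65442497  149.        ] -111.43012061977575
```

View pics/w9z.png

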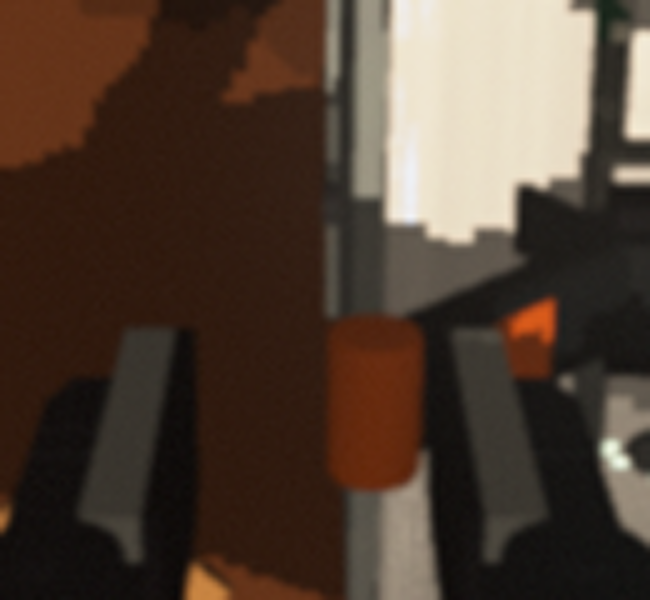

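```bash
python3 -m pendant '{"delta_pos":[[-1,0,0],[-1.5,0,0],[-1.5,0,0]],"rotation":[[0,0,0],[0,0,0],[0,0,0]]}'
python3 -m pendant '{"delta_pos":[[4,0,-8],[10,0,-40],[50,0,-70],[85,0,-100],[102,0,-115],[102,0,-115],[102,0,-115]],"rotation":[[0,0,0],[0,0,0],[0,0,0],[0,0,0],[0,0,0],[0,0,0],[0,0,0]]}'
python3 - <<'E'
from h import *
s=read_state(); im=snapshot('wrist'); save('w10',im,(130,40,390,240),3);np.savez('w10.npz',im=im,p=s['ee_pos'],r=s['tool_rot']); print(s['ee_pos'],s['ft_force'],s['tool_rot'])
save('s10',snapshot('scene'),(195,120,305,220),6)
E
```

```text
t: 8.82
ee_pos: [619.6, -133.1, 145.8]
tool_rot: [-3.141, -0.004, 1.649]
ft_force: [-0.5, 10.2, 1.1]
finger_gap: 24.3
t: 9.4
ee_pos: [612.5, -33.0, 262.8]
tool_rot: [3.137, 0.002, 1.651]
ft_force: [-0.4, -1.2, -0.5]
finger_gap: 24.1
[612.52774074 -32.95041715 262.78460151] [-0.40247697 -1.21328428 -0.48010966] [3.13735772e+00 1.98927797e-03 1.65100127e+00]
```

View pics/w10.png

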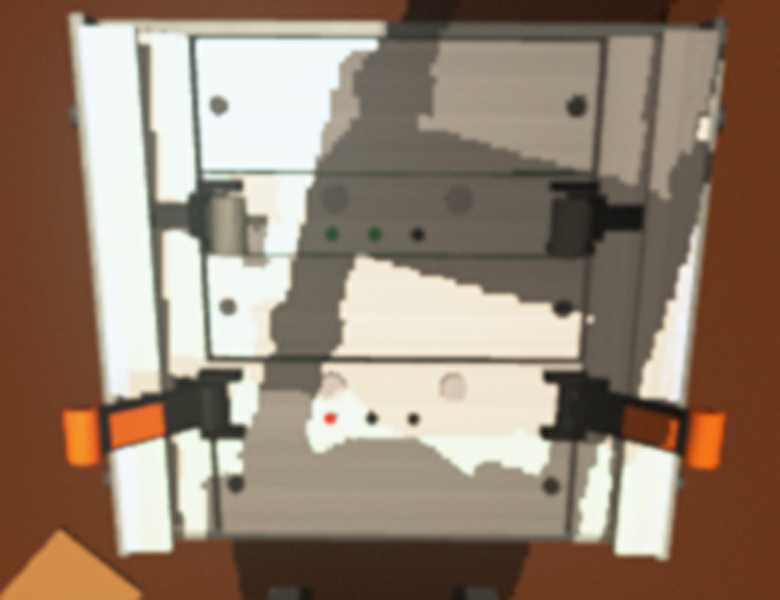

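View pics/s10.png

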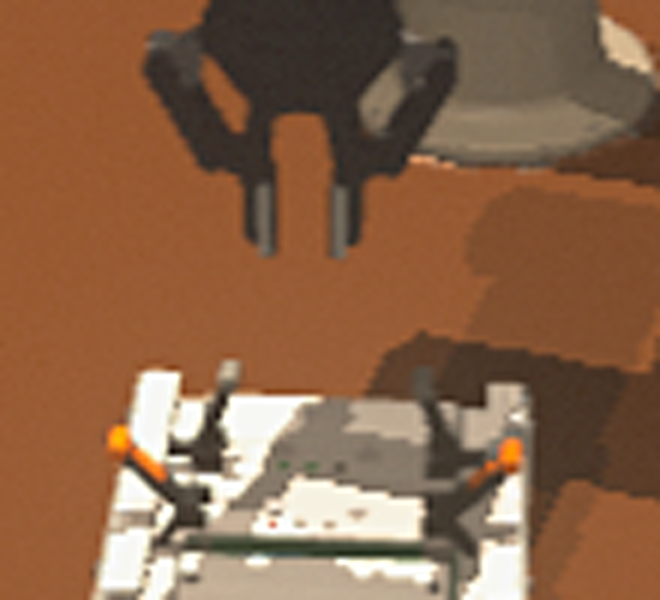

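```bash
cat >> h.py <<'E'
def two(npz,a,b,z):
    d=np.load(npz); P=cam('wrist',dict(ee_pos=d['p'],tool_rot=d['r']))
    A,B=onz(P,a,z),onz(P,b,z); M=(A+B)/2
    print(A.round(1),B.round(1),'dist',np.hypot(*(A-B)[:2]).round(1),'mid',M.round(1),'s',(M[:2]-[611.5,-30])@[-.0758,.9971])
E
python3 - <<'E'
from h import *
for z in(149,152): two('w10.npz',(156.7,185.7),(365,186.3),z)
# LED / panel points: clips ~ pivot
two('w10.npz',(130+222/3,40+405/3),(130+578/3,40+405/3),117)
E
```

```text
[ 618.9 -122.1  149. ] [604.5  60.5 149. ] dist 183.1 mid [611.7 -30.8 149. ] s -0.8039531407731788
[ 617.8 -121.1  152. ] [603.7  59.3 152. ] dist 181.0 mid [610.8 -30.9 152. ] s -0.8408070626369674
[614.9 -85.9 117. ] [605.5  29.6 117. ] dist 115.9 mid [610.2 -28.2 117. ] s 1.9348124034990735
```

```bash
python3 -m pendant '{"delta_pos":[[35,0,20],[70,0,40],[90,0,70],[90,0,90],[90,0,90],[90,0,90]],"rotation":[[0,0,0],[0,0,0],[0,0,0],[0,0,0],[0,0,0],[0,0,0]]}'
python3 - <<'E'
from h import *
s=read_state(); t=(s['ee_pos'][:2]-[611.6,-30.8]);print(t@[-.0758,.9971],t@[.9971,.0758],s['ee_pos'])
E
```

```text
t: 10.0
ee_pos: [604.1, 54.9, 168.9]
tool_rot: [-3.137, 0.0, 1.648]
ft_force: [-0.6, -0.6, 0.3]
finger_gap: 24.3
86.01068136190285 -0.9679105052333996 [604.11494285  54.89182031 168.90240094]
```

```bash
python3 -m pendant '{"delta_pos":[[2,0,12],[2,0,22],[-1,0,22],[-4,0,21],[-7,0,19],[-10,0,18],[-13,0,17],[-16,0,16],[-19,0,15],[-22,0,14],[-22,0,14]],"rotation":[[0,0,0],[0,0,0],[0,0,0],[0,0,0],[0,0,0],[0,0,0],[0,0,0],[0,0,0],[0,0,0],[0,0,0],[0,0,0]]}'
cat >> h.py <<'E'
def st(im=None):
    s=read_state(); t=(s['ee_pos'][:2]-[611.6,-30.8]);print('s %.1f lat %.1f z %.1f'%(t@[-.0758,.9971],t@[.9971,.0758],s['ee_pos'][2]),s['ft_force'].round(1))
    if im:
        a=snapshot('wrist'); P=cam('wrist',s); save('w'+im,a,(195,170,325,290),5)
        b=snapshot('scene'); save('s'+im,b,(195,120,305,220),6)
E
python3 -c "
from h import *
st('11')"
```

```text
t: 10.92
ee_pos: [607.1, 33.7, 157.8]
tool_rot: [3.14, 0.0, 1.648]
ft_force: [-0.3, 2.2, 3.8]
finger_gap: 24.0
s 64.7 lat 0.4 z 157.8 [-0.3  2.2  3.8]
```

View pics/s11.png

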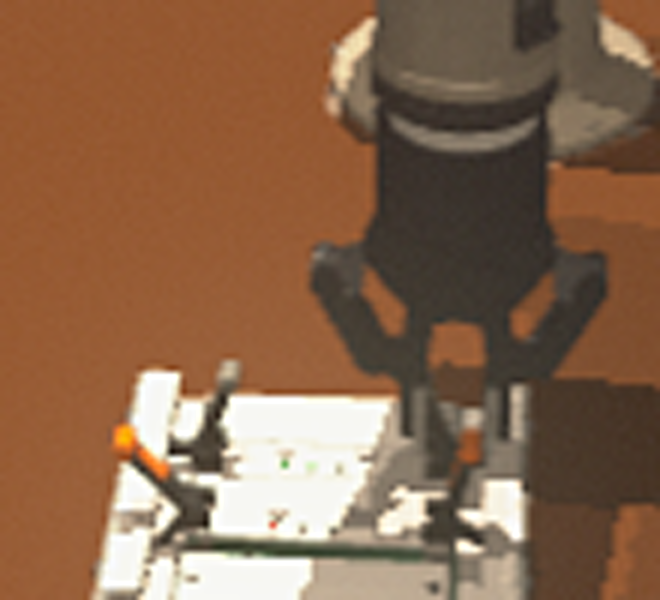

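View pics/w11.png

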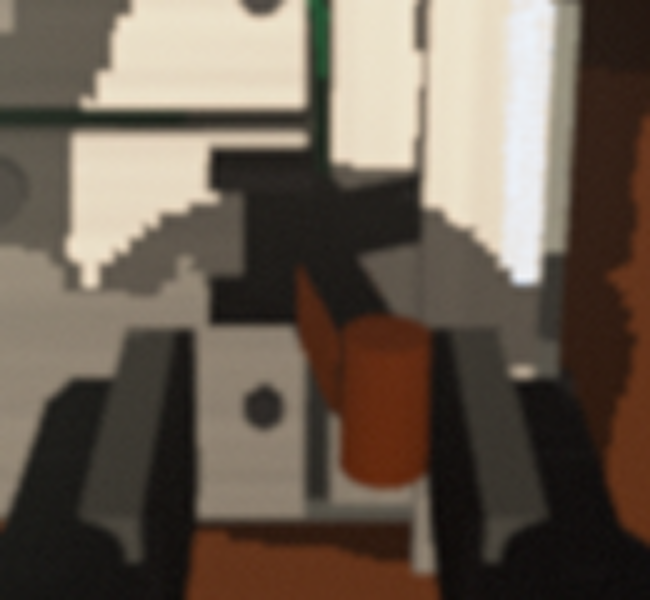

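```bash
python3 -m pendant '{"delta_pos":[[2,0,-12],[-15,0,-25],[-55,0,-25],[-95,0,-25],[-133,0,-22],[-153,0,-10],[-153,0,5],[-153,0,11],[-153,0,11]],"rotation":[[0,0,0],[0,0,0],[0,0,0],[0,0,0],[0,0,0],[0,0,0],[0,0,0],[0,0,0],[0,0,0]]}'
python3 -c "
from h import *
st('12')"
```

```text
t: 11.77
ee_pos: [617.1, -118.3, 143.5]
tool_rot: [-3.137, -0.001, 1.648]
ft_force: [-0.3, 0.6, -0.2]
finger_gap: 24.5
s -87.7 lat -1.2 z 143.5 [-0.3  0.6 -0.2]
```

View pics/w12.png

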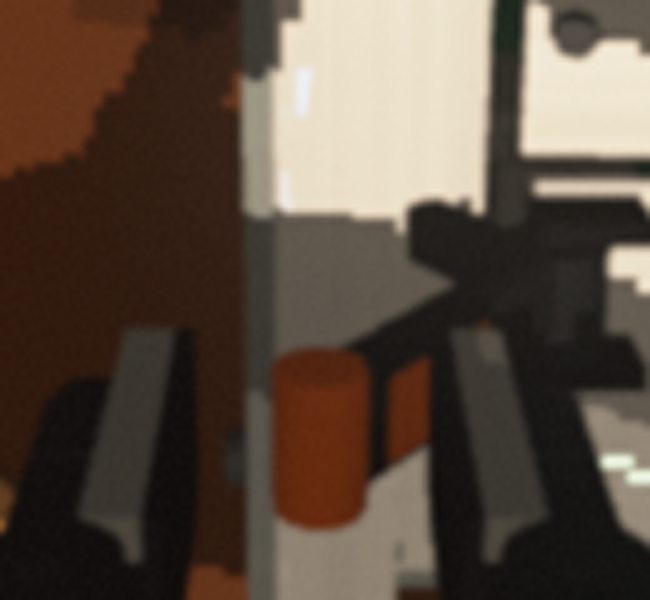

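```bash
python3 -m pendant '{"delta_pos":[[3,0,0],[6,0,-1],[9,0,-2],[12,0,-3],[15,0,-5],[18,0,-6],[21,0,-7],[24,0,-8],[25.5,0,-8],[25.5,0,-8]],"rotation":[[0,0,0],[0,0,0],[0,0,0],[0,0,0],[0,0,0],[0,0,0],[0,0,0],[0,0,0],[0,0,0],[0,0,0]]}'
python3 -c "
from h import *
st()"
```

```text
t: 12.7
ee_pos: [616.3, -92.1, 153.5]
tool_rot: [-3.141, -0.001, 1.649]
ft_force: [-0.3, -1.6, 1.6]
finger_gap: 24.3
s -61.5 lat 0.0 z 153.5 [-0.3 -1.6  1.6]
```

```bash
python3 -m pendant '{"delta_pos":[[1.5,0,0],[3,0,0],[3,0,0]],"rotation":[[0,0,0],[0,0,0],[0,0,0]]}'
```

```text
t: 12.95
ee_pos: [616.1, -89.5, 153.4]
tool_rot: [-3.141, -0.001, 1.649]
ft_force: [0.1, -0.6, 0.4]
finger_gap: 24.1
```

```bash
python3 -m pendant '{"delta_pos":[[1.5,0,0],[3,0,0],[3,0,0]],"rotation":[[0,0,0],[0,0,0],[0,0,0]]}'
```

```text
t: 13.2
ee_pos: [615.9, -87.0, 153.6]
tool_rot: [-3.141, 0.0, 1.649]
ft_force: [0.7, -2.9, 1.8]
finger_gap: 24.2
```

```bash
python3 -m pendant '{"delta_pos":[[1.5,0,0],[3,0,0],[3,0,0]],"rotation":[[0,0,0],[0,0,0],[0,0,0]]}'
python3 -c "
from h import *
st('13')"
```

```text
t: 13.45
ee_pos: [615.7, -84.4, 153.4]
tool_rot: [-3.141, 0.001, 1.649]
ft_force: [0.8, -5.9, 0.4]
finger_gap: 24.1
s -53.8 lat 0.0 z 153.4 [ 0.8 -5.9  0.4]
```

View pics/w13.png

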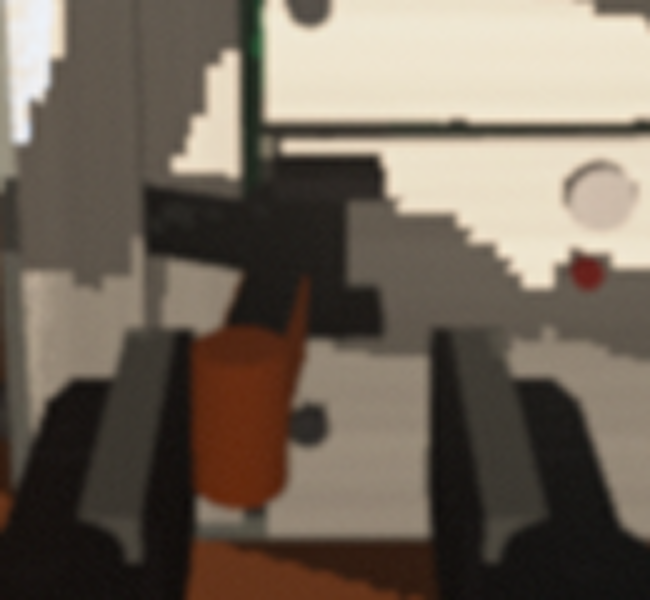

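View pics/s13.png

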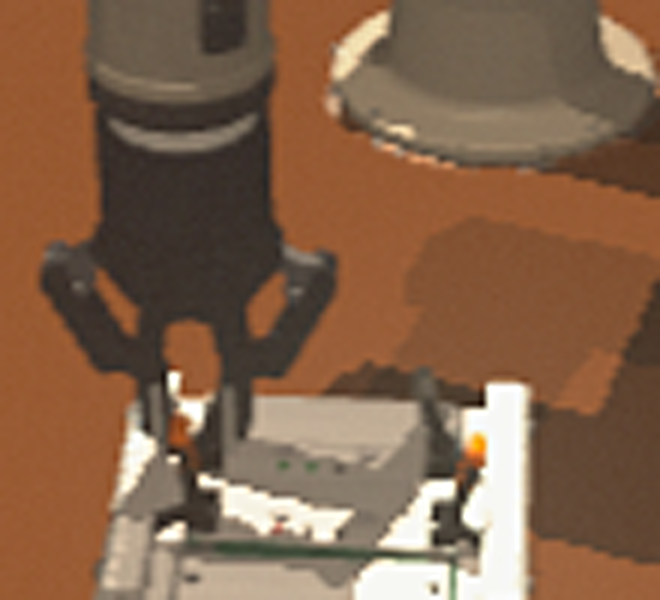

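```bash
python3 -m pendant '{"delta_pos":[[-2,0,-8],[10,0,-25],[48,0,-25],[88,0,-25],[115,0,-24],[123,0,-12],[123,0,0],[123,0,1],[119,0,1],[116,0,1],[114,0,1],[114,0,1]],"rotation":[[0,0,0],[0,0,0],[0,0,0],[0,0,0],[0,0,0],[0,0,0],[0,0,0],[0,0,0],[0,0,0],[0,0,0],[0,0,0],[0,0,0]]}'
python3 -c "
from h import *
st()"
```

```text
t: 14.55
ee_pos: [607.4, 28.9, 153.6]
tool_rot: [3.14, -0.0, 1.647]
ft_force: [-0.7, 1.1, 0.5]
finger_gap: 24.2
s 59.8 lat 0.3 z 153.6 [-0.7  1.1  0.5]
```

```bash
python3 -m pendant '{"delta_pos":[[-2,0,0],[-4,0,0],[-6,0,0],[-6,0,0]],"rotation":[[0,0,0],[0,0,0],[0,0,0],[0,0,0]]}'
```

```text
t: 14.88
ee_pos: [607.4, 23.4, 152.8]
tool_rot: [3.141, -0.0, 1.648]
ft_force: [-0.0, 0.9, 1.0]
finger_gap: 24.3
```

```bash
python3 -m pendant '{"delta_pos":[[-2,0,0],[-4,0,0],[-4,0,0]],"rotation":[[0,0,0],[0,0,0],[0,0,0]]}'
python3 -c "
from h import *
st('14')"
```

```text
t: 15.13
ee_pos: [607.5, 19.5, 152.5]
tool_rot: [-3.141, -0.0, 1.649]
ft_force: [-0.0, 1.4, 0.6]
finger_gap: 24.3
s 50.5 lat -0.2 z 152.5 [-0.   1.4  0.6]
```

View pics/s14.png

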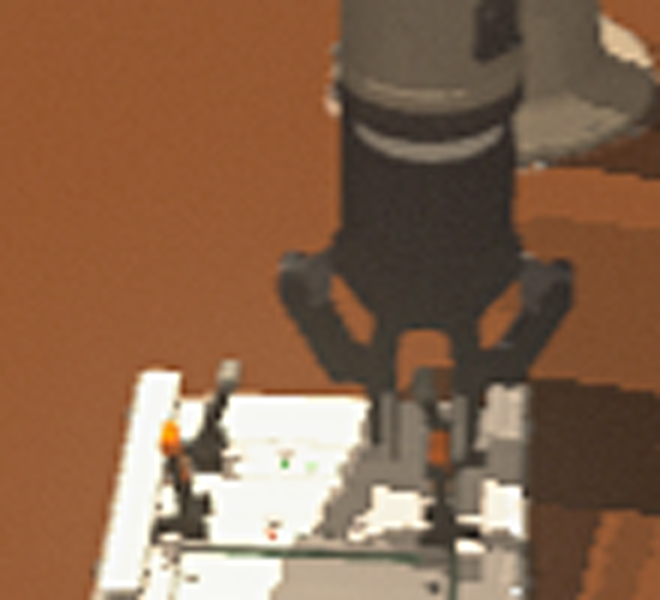

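View pics/w14.png

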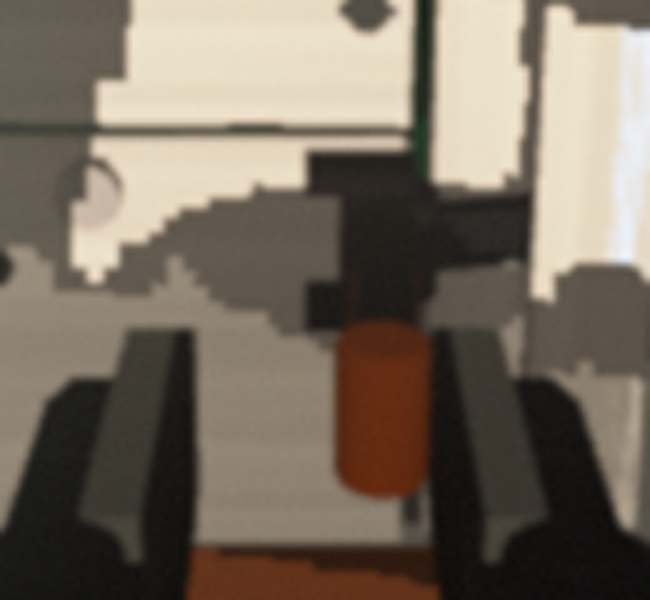

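```bash
python3 -m pendant '{"delta_pos":[[-1,0,0],[-2,0,0],[-3,0,0],[-3,0,0]],"rotation":[[0,0,0],[0,0,0],[0,0,0],[0,0,0]]}'
```

```text
t: 15.57
ee_pos: [607.5, 17.4, 152.0]
tool_rot: [-3.14, -0.001, 1.649]
ft_force: [0.2, 4.8, -3.1]
finger_gap: 24.1
```

```bash
python3 -m pendant '{"delta_pos":[[-1,0,0],[-2,0,0],[-3,0,0],[-3,0,0]],"rotation":[[0,0,0],[0,0,0],[0,0,0],[0,0,0]]}'
```

```text
t: 15.9
ee_pos: [607.4, 15.2, 151.3]
tool_rot: [-3.139, -0.003, 1.649]
ft_force: [0.6, 8.0, -6.4]
finger_gap: 24.2
```

```bash
python3 -m pendant '{"delta_pos":[[3,0,-8],[-5,0,-25],[-42,0,-25],[-80,0,-25],[-103,0,-18],[-103,0,-4],[-103,0,0],[-101,0,1],[-98,0,1],[-96,0,1.5],[-94.5,0,2],[-94.5,0,2]],"rotation":[[0,0,0],[0,0,0],[0,0,0],[0,0,0],[0,0,0],[0,0,0],[0,0,0],[0,0,0],[0,0,0],[0,0,0],[0,0,0],[0,0,0]]}'
python3 -c "
from h import *
st()"
```

```text
t: 16.9
ee_pos: [615.8, -79.4, 151.4]
tool_rot: [3.14, 0.0, 1.65]
ft_force: [-0.3, -0.4, -0.0]
finger_gap: 24.3
s -48.8 lat 0.5 z 151.4 [-0.3 -0.4 -0. ]
```

```bash
python3 -c "
from h import *
st('15')"
```

```text
s -48.8 lat 0.5 z 151.4 [-0.3 -0.4 -0. ]
```

View pics/w15.png

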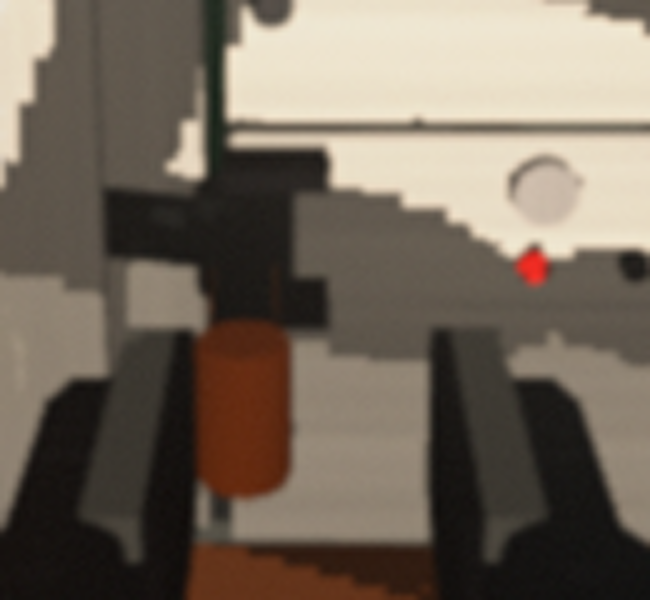

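View pics/s15.png

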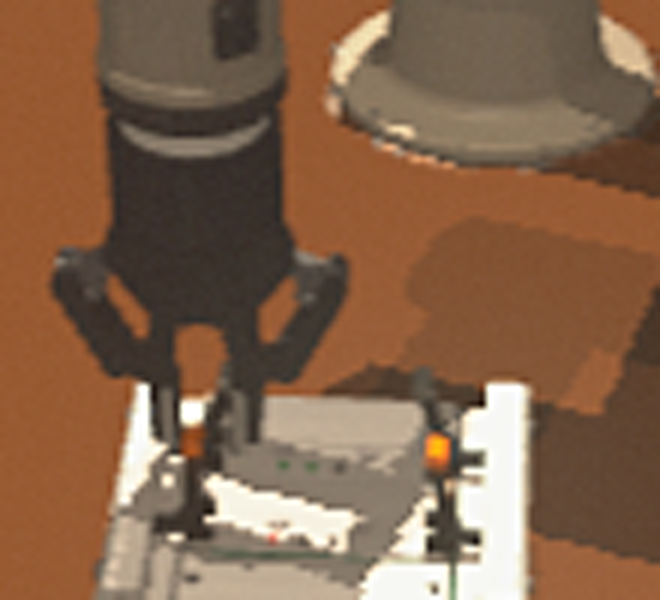

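```bash
python3 -m pendant '{"delta_pos":[[1.5,0,0.5],[3,0,1],[4,0,1],[4,0,1]],"rotation":[[0,0,0],[0,0,0],[0,0,0],[0,0,0]]}'
```

```text
t: 17.33
ee_pos: [615.2, -76.6, 149.7]
tool_rot: [3.141, 0.0, 1.649]
ft_force: [0.4, -1.8, 0.8]
finger_gap: 24.3
```

```bash
python3 -m pendant '{"delta_pos":[[1,0,0.3],[2,0,0.6],[3,0,1],[3,0,1]],"rotation":[[0,0,0],[0,0,0],[0,0,0],[0,0,0]]}'
```

```text
t: 17.67
ee_pos: [614.9, -73.4, 148.5]
tool_rot: [-3.141, -0.0, 1.649]
ft_force: [1.0, -3.3, 0.4]
finger_gap: 24.4
```

```bash
python3 -m pendant '{"delta_pos":[[1,0,0.3],[2,0,0.6],[2,0,0.6]],"rotation":[[0,0,0],[0,0,0],[0,0,0]]}'
```

```text
t: 17.92
ee_pos: [614.6, -71.3, 147.8]
tool_rot: [-3.141, -0.0, 1.649]
ft_force: [0.4, -2.9, -0.8]
finger_gap: 23.9
```

```bash
python3 -m pendant '{"delta_pos":[[1,0,0.3],[2,0,0.6],[2,0,0.6]],"rotation":[[0,0,0],[0,0,0],[0,0,0]]}'
python3 -c "
from h import *
st('16')"
```

```text
t: 18.17
ee_pos: [614.5, -69.8, 147.2]
tool_rot: [-3.141, 0.001, 1.649]
ft_force: [1.1, -5.3, -1.2]
finger_gap: 24.4
s -39.1 lat -0.0 z 147.2 [ 1.1 -5.3 -1.2]
```

View pics/s16.png

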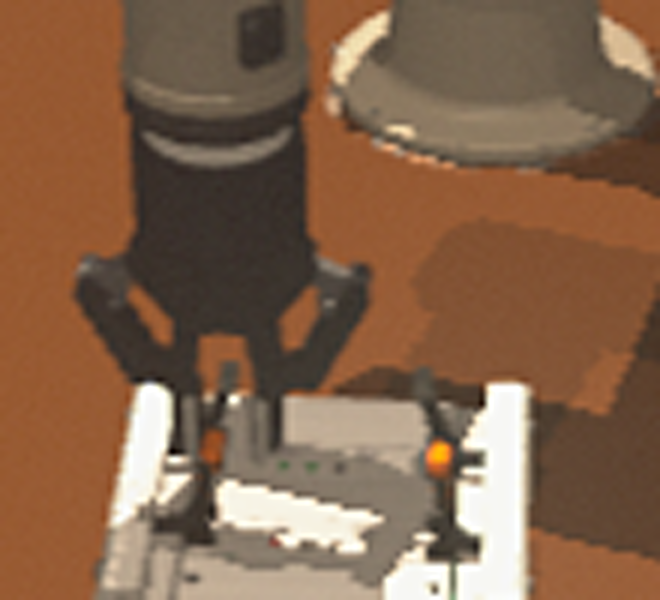

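View pics/w16.png

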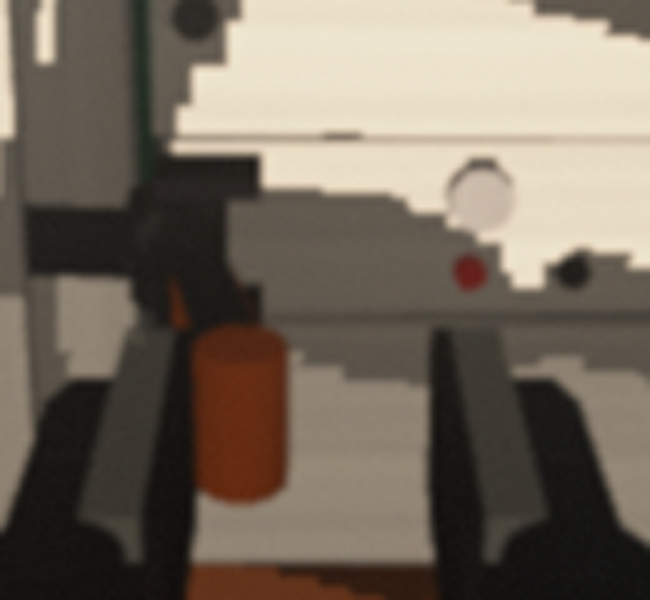

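```bash
python3 -m pendant '{"delta_pos":[[-2,0,-8],[4,0,-28],[42,0,-28],[78,0,-26],[88,0,-14],[88,0,-3],[88,0,-1],[87,0,-1],[85,0,-0.5],[84,0,0],[84,0,0]],"rotation":[[0,0,0],[0,0,0],[0,0,0],[0,0,0],[0,0,0],[0,0,0],[0,0,0],[0,0,0],[0,0,0],[0,0,0],[0,0,0]]}'
python3 -c "
from h import *
st()"
```

```text
t: 19.18
ee_pos: [608.5, 13.2, 147.9]
tool_rot: [3.141, 0.0, 1.647]
ft_force: [1.1, -0.2, -0.6]
finger_gap: 24.2
s 44.1 lat 0.2 z 147.9 [ 1.1 -0.2 -0.6]
```

```bash
python3 -m pendant '{"delta_pos":[[-1,0,0],[-2,0,0.3],[-3,0,0.6],[-3,0,0.6]],"rotation":[[0,0,0],[0,0,0],[0,0,0],[0,0,0]]}'
```

```text
t: 19.52
ee_pos: [608.5, 11.0, 147.1]
tool_rot: [3.141, 0.0, 1.649]
ft_force: [-0.4, 1.6, 0.6]
finger_gap: 24.1
```

```bash
python3 -m pendant '{"delta_pos":[[-1,0,0.3],[-2,0,0.6],[-2,0,0.6]],"rotation":[[0,0,0],[0,0,0],[0,0,0]]}'
```

```text
t: 19.77
ee_pos: [608.5, 9.2, 146.3]
tool_rot: [3.142, -0.0, 1.649]
ft_force: [-0.1, 1.7, 2.1]
finger_gap: 23.9
```

```bash
python3 -m pendant '{"delta_pos":[[-1,0,0.3],[-2,0,0.6],[-2,0,0.6]],"rotation":[[0,0,0],[0,0,0],[0,0,0]]}'
python3 -c "
from h import *
st('17')"
```

```text
t: 20.02
ee_pos: [608.6, 7.6, 145.6]
tool_rot: [-3.142, -0.001, 1.649]
ft_force: [-0.5, 3.2, 1.7]
finger_gap: 24.1
s 38.5 lat -0.1 z 145.6 [-0.5  3.2  1.7]
```

View pics/s17.png

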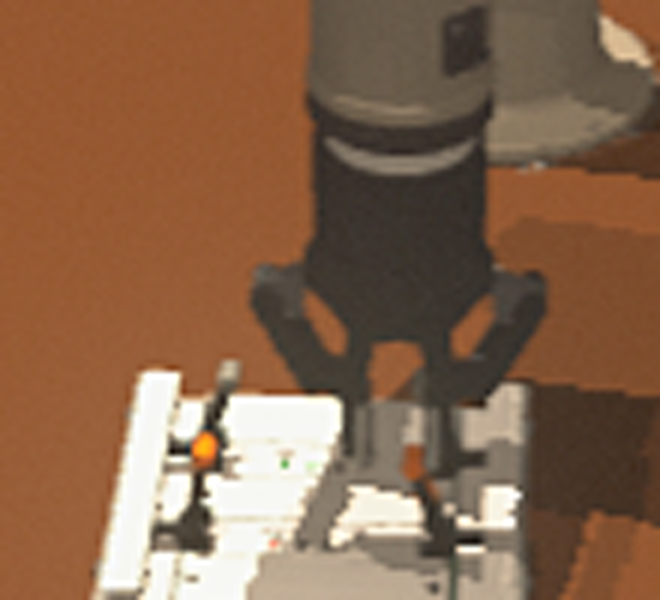

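View pics/w17.png

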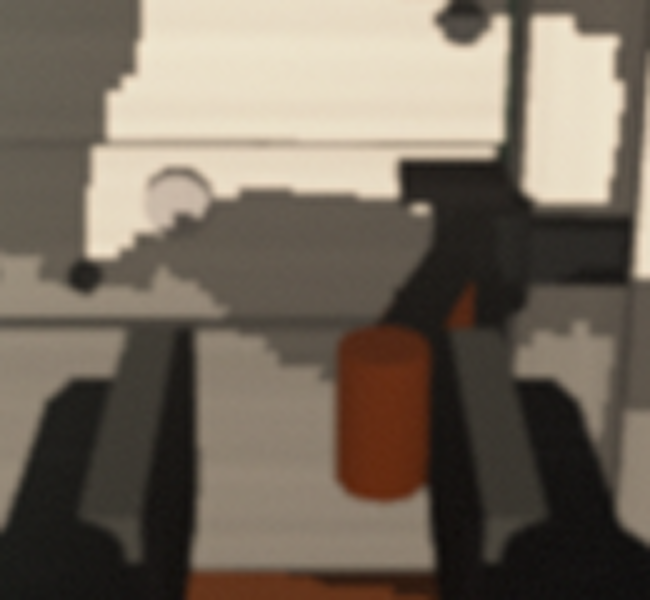

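```bash
python3 -m pendant '{"delta_pos":[[-0.7,0,0.3],[-1.4,0,0.6],[-2,0,1],[-2,0,1]],"rotation":[[0,0,0],[0,0,0],[0,0,0],[0,0,0]]}'
```

```text
t: 20.45
ee_pos: [608.7, 6.6, 145.0]
tool_rot: [3.141, -0.002, 1.649]
ft_force: [-0.6, 7.2, 2.0]
finger_gap: 23.9
```

```bash
python3 -m pendant '{"delta_pos":[[-0.7,0,0.3],[-1.4,0,0.6],[-2,0,1],[-2,0,1]],"rotation":[[0,0,0],[0,0,0],[0,0,0],[0,0,0]]}'
```

```text
t: 20.78
ee_pos: [608.9, 5.8, 144.5]
tool_rot: [3.141, -0.004, 1.649]
ft_force: [-2.1, 12.0, 6.6]
finger_gap: 24.3
```

```bash
python3 -m pendant '{"delta_pos":[[4,0,-8],[0,0,-28],[-38,0,-28],[-72,0,-26],[-80,0,-14],[-80,0,-3],[-80,0,0],[-78,0,0],[-76,0,0.5],[-75,0,1],[-75,0,1]],"rotation":[[0,0,0],[0,0,0],[0,0,0],[0,0,0],[0,0,0],[0,0,0],[0,0,0],[0,0,0],[0,0,0],[0,0,0],[0,0,0]]}'
python3 -c "
from h import *
st()"
```

```text
t: 21.7
ee_pos: [614.9, -70.3, 143.0]
tool_rot: [3.141, 0.0, 1.65]
ft_force: [-0.0, -1.1, -0.2]
finger_gap: 24.2
s -39.6 lat 0.3 z 143.0 [-0.  -1.1 -0.2]
```

```bash
python3 -m pendant '{"delta_pos":[[1,0,0],[2,0,0],[2,0,0]],"rotation":[[0,0,0],[0,0,0],[0,0,0]]}'
```

```text
t: 21.95
ee_pos: [614.8, -69.1, 143.0]
tool_rot: [3.141, 0.0, 1.649]
ft_force: [0.4, -0.6, 0.3]
finger_gap: 24.0
```

```bash
python3 -m pendant '{"delta_pos":[[1,0,0],[2,0,0],[2,0,0]],"rotation":[[0,0,0],[0,0,0],[0,0,0]]}'
python3 -c "
from h import *
st('18')"
```

```text
t: 22.2
ee_pos: [614.5, -67.6, 142.7]
tool_rot: [3.142, 0.0, 1.649]
ft_force: [0.6, -2.1, -1.3]
finger_gap: 23.9
s -36.9 lat 0.1 z 142.7 [ 0.6 -2.1 -1.3]
```

View pics/w18.png

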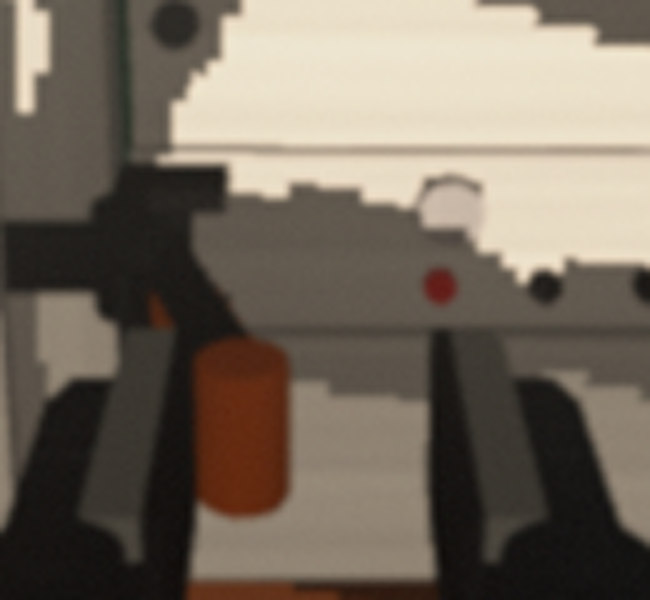

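View pics/s18.png

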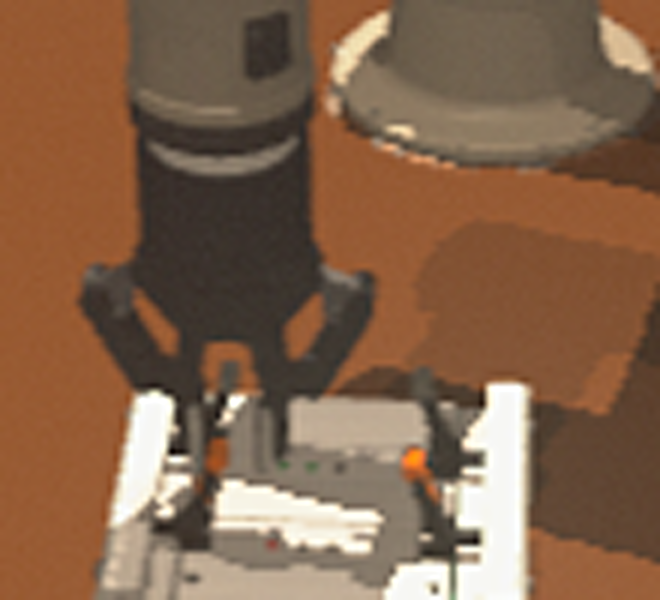

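```bash
python3 -m pendant '{"delta_pos":[[1,0,-0.5],[2,0,-1],[2,0,-1]],"rotation":[[0,0,0],[0,0,0],[0,0,0]]}'
```

```text
t: 22.55
ee_pos: [614.1, -67.1, 142.8]
tool_rot: [-3.14, 0.002, 1.648]
ft_force: [1.6, -8.8, -6.4]
finger_gap: 24.0
```

```bash
python3 -m pendant '{"delta_pos":[[1,0,0],[2,0,0],[2,0,0]],"rotation":[[0,0,0],[0,0,0],[0,0,0]]}'
```

```text
t: 22.8
ee_pos: [614.0, -66.6, 142.6]
tool_rot: [-3.14, 0.004, 1.648]
ft_force: [2.2, -13.2, -8.6]
finger_gap: 23.8
```

```bash
python3 -m pendant '{"delta_pos":[[0.5,0,0.5],[0.5,0,1.5],[1,0,1.5],[1,0,1.5]],"rotation":[[0,0,0],[0,0,0],[0,0,0],[0,0,0]]}'
```

```text
t: 23.13
ee_pos: [614.2, -66.2, 142.2]
tool_rot: [3.142, 0.006, 1.648]
ft_force: [0.3, -14.3, -4.0]
finger_gap: 24.3
```

```bash
python3 -m pendant '{"delta_pos":[[0.5,0,0.5],[1.2,0,1],[1.2,0,1],[1.2,0,1],[1.2,0,1]],"rotation":[[0,0,0],[0,0,0],[0,0,0],[0,0,0],[0,0,0]]}'
python3 -c "
from h import *
st('19')"
```

```text
t: 23.55
ee_pos: [614.3, -65.7, 141.8]
tool_rot: [3.141, 0.007, 1.648]
ft_force: [-0.4, -17.3, 0.2]
finger_gap: 24.3
s -35.0 lat 0.1 z 141.8 [ -0.4 -17.3   0.2]
```

View pics/w19.png

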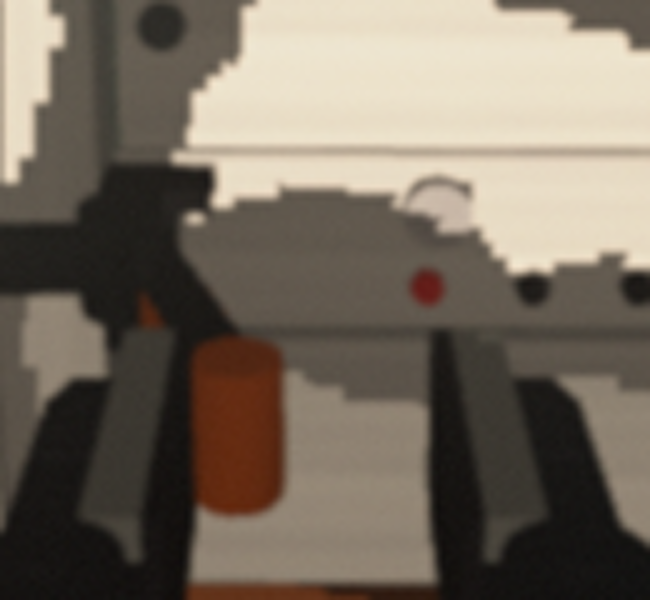

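```bash
python3 -m pendant '{"delta_pos":[[-4,0,-4],[-4,0,-14],[0,0,-28],[38,0,-28],[65,0,-26],[73,0,-14],[73,0,-3],[73,0,-1],[71,0,-1],[69.5,0,-1],[69.5,0,-1]],"rotation":[[0,0,0],[0,0,0],[0,0,0],[0,0,0],[0,0,0],[0,0,0],[0,0,0],[0,0,0],[0,0,0],[0,0,0],[0,0,0]]}'
python3 -c "
from h import *
st()"
```

```text
t: 24.57
ee_pos: [608.6, 7.4, 142.2]
tool_rot: [-3.141, -0.001, 1.647]
ft_force: [0.6, 2.4, -1.4]
finger_gap: 24.5
s 38.3 lat -0.1 z 142.2 [ 0.6  2.4 -1.4]
```

```bash
python3 -m pendant '{"delta_pos":[[-0.7,0,0.2],[-1.4,0,0.4],[-2,0,0.6],[-2,0,0.6]],"rotation":[[0,0,0],[0,0,0],[0,0,0],[0,0,0]]}'
```

```text
t: 24.9
ee_pos: [608.7, 6.9, 142.0]
tool_rot: [3.141, -0.002, 1.648]
ft_force: [-0.3, 5.1, -0.4]
finger_gap: 24.3
```

```bash
python3 -m pendant '{"delta_pos":[[-0.7,0,0.2],[-1.4,0,0.4],[-2,0,0.6],[-2,0,0.6]],"rotation":[[0,0,0],[0,0,0],[0,0,0],[0,0,0]]}'
```

```text
t: 25.23
ee_pos: [608.8, 6.3, 141.7]
tool_rot: [3.141, -0.004, 1.649]
ft_force: [-1.5, 11.3, 1.6]
finger_gap: 24.3
```

```bash
python3 -m pendant '{"delta_pos":[[-0.7,0,0.2],[-1.4,0,0.4],[-1.8,0,0.5],[-1.8,0,0.5],[-1.8,0,0.5]],"rotation":[[0,0,0],[0,0,0],[0,0,0],[0,0,0],[0,0,0]]}'
python3 -c "
from h import *
st('20')"
```

```text
t: 25.65
ee_pos: [608.9, 5.7, 141.4]
tool_rot: [3.141, -0.006, 1.649]
ft_force: [-1.6, 16.3, 3.6]
finger_gap: 24.2
s 36.6 lat 0.1 z 141.4 [-1.6 16.3  3.6]
```

View pics/w20.png

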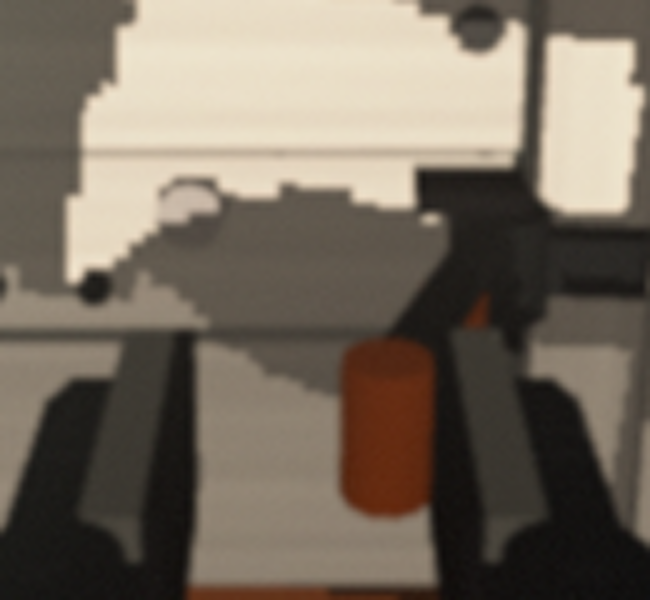

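View pics/s20.png

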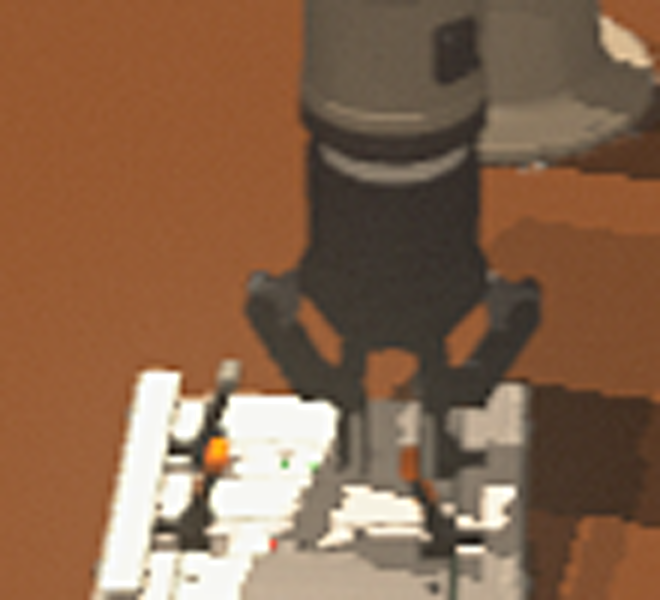

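```bash
python3 -m pendant '{"delta_pos":[[-0.3,0,0],[-0.5,0,0],[-0.5,0,0],[-0.5,0,0],[-0.5,0,0],[-0.5,0,0]],"rotation":[[0,0,0],[0,0,0],[0,0,0],[0,0,0],[0,0,0],[0,0,0]]}'
```

```text
t: 26.25
ee_pos: [608.9, 5.7, 141.4]
tool_rot: [3.141, -0.007, 1.649]
ft_force: [-2.5, 17.0, 3.8]
finger_gap: 24.0
```

```bash
python3 -m pendant '{"delta_pos":[[4,0,-4],[4,0,-14],[0,0,-28],[-34,0,-28],[-58,0,-26],[-67,0,-14],[-67,0,-3],[-67,0,-1],[-65,0,-1],[-63.5,0,-1],[-63.5,0,-1]],"rotation":[[0,0,0],[0,0,0],[0,0,0],[0,0,0],[0,0,0],[0,0,0],[0,0,0],[0,0,0],[0,0,0],[0,0,0],[0,0,0]]}'
python3 -c "
from h import *
st()"
```

```text
t: 27.17
ee_pos: [613.9, -65.9, 140.4]
tool_rot: [-3.14, 0.008, 1.649]
ft_force: [1.8, -20.2, -5.8]
finger_gap: 24.2
s -35.2 lat -0.4 z 140.4 [  1.8 -20.2  -5.8]
```

```bash
python3 -m pendant '{"delta_pos":[[-0.5,0,0],[-0.5,0,0],[-0.5,0,0],[-0.5,0,0]],"rotation":[[0,0,0],[0,0,0],[0,0,0],[0,0,0]]}'
```

```text
t: 27.5
ee_pos: [613.9, -66.0, 140.4]
tool_rot: [-3.14, 0.007, 1.649]
ft_force: [1.9, -19.2, -5.6]
finger_gap: 24.2
```

```bash
python3 -m pendant '{"delta_pos":[[-4,0,-2],[-5,0,-8],[-5,0,-28],[20,0,-70],[35,0,-105],[37,0,-120],[37,0,-120],[37,0,-120]],"rotation":[[0,0,0],[0,0,0],[0,0,0],[0,0,0],[0,0,0],[0,0,0],[0,0,0],[0,0,0]]}'
python3 - <<'E'
from h import *
s=read_state(); im=snapshot('wrist'); save('w21',im,(130,40,390,240),3);np.savez('w21.npz',im=im,p=s['ee_pos'],r=s['tool_rot']); print(s['ee_pos'],s['ft_force'],s['tool_rot'])
save('s21',snapshot('scene'),(205,170,295,255),7)
E
```

```text
t: 28.17
ee_pos: [611.3, -23.5, 262.8]
tool_rot: [3.139, -0.0, 1.651]
ft_force: [0.3, -0.0, -1.0]
finger_gap: 23.9
[611.29335838 -23.52456341 262.77675889] [ 0.32197234 -0.01225511 -0.98168053] [ 3.13930188e+00 -8.68254924e-06  1.65081895e+00]
```

View pics/w21.png

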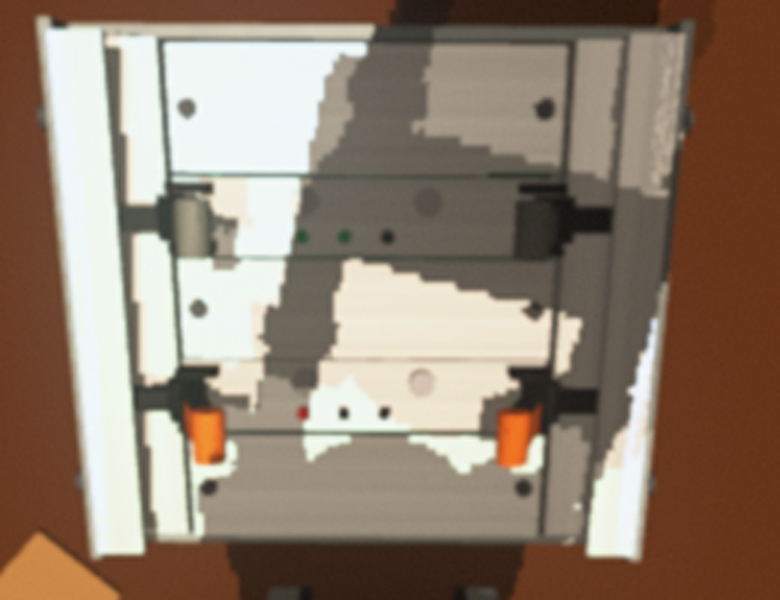

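View pics/s21.png

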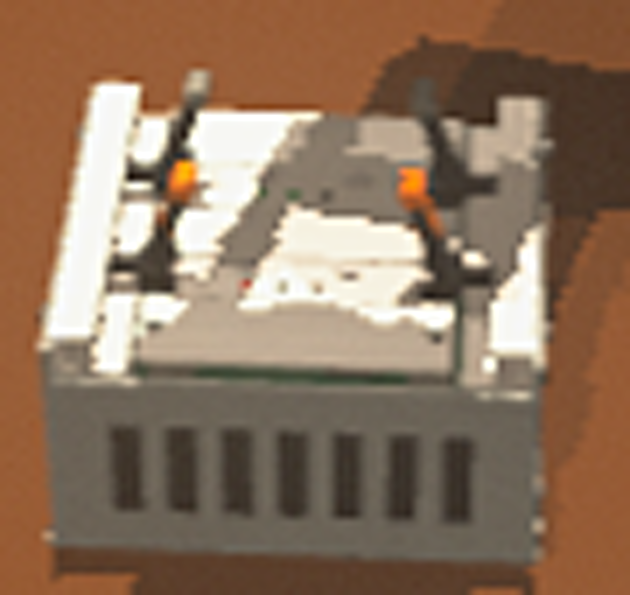

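```bash
python3 - <<'E'
from h import *
d=np.load('w21.npz'); P=cam('wrist',dict(ee_pos=d['p'],tool_rot=d['r']))
for z in (146,150):
  for p in ((199.3,185.3),(301.3,185.7)):
    X=onz(P,p,z); print(z,X.round(1),((X[:2]-[611.6,-30.8])@[-.0758,.9971]).round(1))
two('w21.npz',(199.3,185.3),(301.3,185.7),147)
# reference: panel screws/brackets; lamps of both cards
for n,p,z in(('red',(303,413),97),('dark3',(385,413),97),('green1',(301,237),97),('green3',(387,237),97),('bracketL',(213,371),108),('bracketR',(512,373),108)):
    X=onz(P,(130+p[0]/3,40+p[1]/3),z); print(n,X.round(1),((X[:2]-[611.6,-30.8])@[-.0758,.9971]).round(1))
E
```

```text
146 [614.9 -75.6 146. ] -44.9
146 [608.   14.8 146. ] 45.8
150 [613.6 -74.9 150. ] -44.1
150 [606.8  14.1 150. ] 45.1
[614.6 -75.4 147. ] [607.7  14.6 147. ] dist 90.3 mid [611.1 -30.4 147. ] s -0.35317951960490035
red [619.7 -51.1  97. ] -20.8
dark3 [617.4 -22.5  97. ] 7.8
green1 [559.7 -55.   97. ] -20.2
green3 [557.5 -26.8  97. ] 8.1
bracketL [604.5 -80.9 108. ] -49.4
bracketR [597.2  18.1 108. ] 49.8
```

```bash
python3 -m pendant '{"delta_pos":[[17,0,35],[34,0,70],[34,0,100],[34,0,119],[34,0,119],[34,0,119]],"rotation":[[0,0,0],[0,0,0],[0,0,0],[0,0,0],[0,0,0],[0,0,0]]}'
python3 -c "
from h import *
st()"
```

```text
t: 28.77
ee_pos: [607.4, 8.7, 140.7]
tool_rot: [-3.137, -0.001, 1.649]
ft_force: [-0.1, 1.4, 0.9]
finger_gap: 24.1
s 39.7 lat -1.2 z 140.7 [-0.1  1.4  0.9]
```

```bash
python3 -m pendant '{"delta_pos":[[-0.7,0,0],[-1.4,0,0],[-2,0,0],[-2.5,0,0],[-2.5,0,0]],"rotation":[[0,0,0],[0,0,0],[0,0,0],[0,0,0],[0,0,0]]}'
python3 -c "
from h import *
st()"
```

```text
t: 29.18
ee_pos: [609.2, 7.1, 143.5]
tool_rot: [3.14, -0.002, 1.649]
ft_force: [-0.2, 4.9, -0.9]
finger_gap: 24.1
s 38.0 lat 0.4 z 143.5 [-0.2  4.9 -0.9]
```

```bash
python3 -m pendant '{"delta_pos":[[-0.7,0,0.3],[-1.4,0,0.6],[-2,0,1],[-2,0,1]],"rotation":[[0,0,0],[0,0,0],[0,0,0],[0,0,0]]}'
```

```text
t: 29.52
ee_pos: [609.3, 6.4, 143.1]
tool_rot: [3.139, -0.003, 1.649]
ft_force: [-0.2, 10.5, 2.3]
finger_gap: 24.3
```

```bash
python3 -m pendant '{"delta_pos":[[-0.7,0,0.3],[-1.4,0,0.5],[-1.8,0,0.5],[-1.8,0,0.5],[-1.8,0,0.5]],"rotation":[[0,0,0],[0,0,0],[0,0,0],[0,0,0],[0,0,0]]}'
python3 -c "
from h import *
st()"
```

```text
t: 29.93
ee_pos: [609.4, 5.9, 142.8]
tool_rot: [3.139, -0.005, 1.649]
ft_force: [-2.1, 14.8, 4.1]
finger_gap: 23.8
s 36.8 lat 0.6 z 142.8 [-2.1 14.8  4.1]
```

```bash
python3 -m pendant '{"delta_pos":[[-0.4,0,0],[-0.9,0,0],[-0.9,0,0],[-0.9,0,0],[-0.9,0,0],[-0.9,0,0]],"rotation":[[0,0,0],[0,0,0],[0,0,0],[0,0,0],[0,0,0],[0,0,0]]}'
python3 -c "
from h import *
st()"
```

```text
t: 30.43
ee_pos: [609.4, 5.7, 142.7]
tool_rot: [3.139, -0.006, 1.649]
ft_force: [-0.5, 16.8, 4.6]
finger_gap: 24.1
s 36.5 lat 0.5 z 142.7 [-0.5 16.8  4.6]
```

```bash
python3 -m pendant '{"delta_pos":[[4,0,-4],[4,0,-14],[0,0,-28],[-34,0,-28],[-60,0,-26],[-73,0,-14],[-73,0,-4],[-73,0,-1],[-72,0,-1],[-71,0,-1],[-71,0,-1]],"rotation":[[0,0,0],[0,0,0],[0,0,0],[0,0,0],[0,0,0],[0,0,0],[0,0,0],[0,0,0],[0,0,0],[0,0,0],[0,0,0]]}'
python3 -c "
from h import *
st()"
```

```text
t: 31.35
ee_pos: [614.8, -68.0, 142.3]
tool_rot: [3.141, -0.0, 1.65]
ft_force: [0.0, -0.1, 1.1]
finger_gap: 24.1
s -37.3 lat 0.4 z 142.3 [ 0.  -0.1  1.1]
```

```bash
python3 -m pendant '{"delta_pos":[[0.7,0,0.3],[1.4,0,0.6],[2,0,0.8],[2,0,0.8]],"rotation":[[0,0,0],[0,0,0],[0,0,0],[0,0,0]]}'
```

```text
t: 31.68
ee_pos: [614.9, -67.4, 141.8]
tool_rot: [3.14, 0.001, 1.649]
ft_force: [1.2, -2.0, 2.4]
finger_gap: 24.3
```

```bash
python3 -m pendant '{"delta_pos":[[0.7,0,0.3],[1.4,0,0.6],[2,0,0.8],[2,0,0.8]],"rotation":[[0,0,0],[0,0,0],[0,0,0],[0,0,0]]}'
```

```text
t: 32.02
ee_pos: [614.9, -66.7, 141.4]
tool_rot: [3.14, 0.003, 1.648]
ft_force: [-0.1, -7.2, 5.4]
finger_gap: 23.9
```

```bash
python3 -m pendant '{"delta_pos":[[0.7,0,0.2],[1.4,0,0.4],[1.6,0,0.5],[1.6,0,0.5]],"rotation":[[0,0,0],[0,0,0],[0,0,0],[0,0,0]]}'
```

```text
t: 32.35
ee_pos: [614.9, -66.3, 141.2]
tool_rot: [3.139, 0.004, 1.648]
ft_force: [-0.5, -10.8, 6.0]
finger_gap: 23.8
```

```bash
python3 -m pendant '{"delta_pos":[[0.7,0,0],[1.4,0,0],[1.8,0,0],[1.8,0,0],[1.8,0,0],[1.8,0,0]],"rotation":[[0,0,0],[0,0,0],[0,0,0],[0,0,0],[0,0,0],[0,0,0]]}'
python3 -c "
from h import *
st()"
```

```text
t: 32.85
ee_pos: [614.9, -65.8, 141.0]
tool_rot: [3.139, 0.006, 1.648]
ft_force: [0.1, -15.0, 5.5]
finger_gap: 24.0
s -35.2 lat 0.6 z 141.0 [  0.1 -15.    5.5]
```

```bash
python3 -m pendant '{"delta_pos":[[0.4,0,0],[0.6,0,0],[0.6,0,0],[0.6,0,0],[0.6,0,0],[0.6,0,0]],"rotation":[[0,0,0],[0,0,0],[0,0,0],[0,0,0],[0,0,0],[0,0,0]]}'
python3 -c "
from h import *
st()"
python3 -m pendant '{"delta_pos":[[-4,0,-2],[-6,0,-8],[-6,0,-28],[20,0,-70],[33,0,-105],[33,0,-120],[33,0,-120],[33,0,-120]],"rotation":[[0,0,0],[0,0,0],[0,0,0],[0,0,0],[0,0,0],[0,0,0],[0,0,0],[0,0,0]]}'
python3 - <<'E'
from h import *
s=read_state(); im=snapshot('wrist'); save('w22',im,(130,40,390,240),3);np.savez('w22.npz',im=im,p=s['ee_pos'],r=s['tool_rot'])
P=cam('wrist',s)
for c,a in orange(im,(190,160,315,215),amin=60,smin=150,vmin=120): X=onz(P,c,147); print(c,a,((X[:2]-[611.6,-30.8])@[-.0758,.9971]).round(1))
save('s22',snapshot('scene')); 
E
```

```text
t: 33.35
ee_pos: [614.9, -65.7, 141.0]
tool_rot: [3.139, 0.007, 1.648]
ft_force: [0.1, -16.3, 5.4]
finger_gap: 24.2
s -35.1 lat 0.6 z 141.0 [  0.1 -16.3   5.4]
t: 34.02
ee_pos: [611.5, -27.4, 261.0]
tool_rot: [3.14, -0.0, 1.65]
ft_force: [0.4, -0.2, -0.8]
finger_gap: 24.4
[201.81818182 184.14438503] 187 -45.9
[306.03902439 184.74146341] 205 45.6
```

View pics/w22.png

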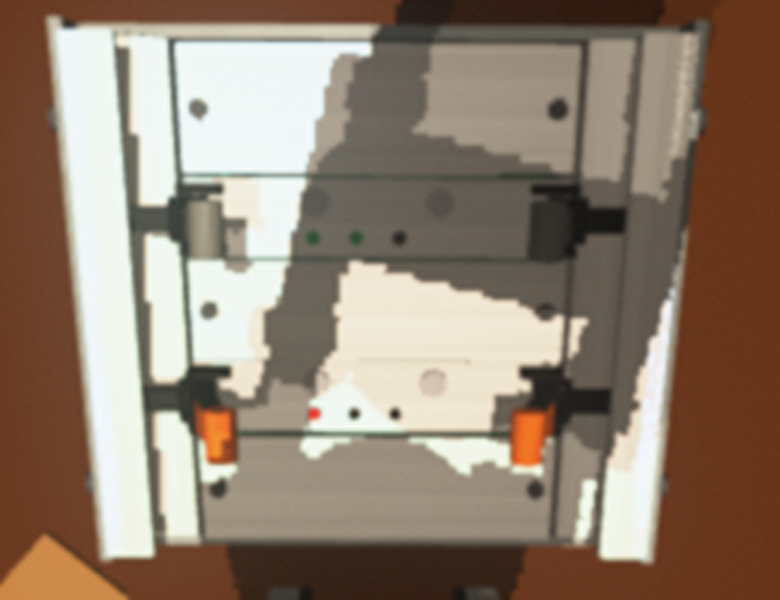

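View pics/s22.png

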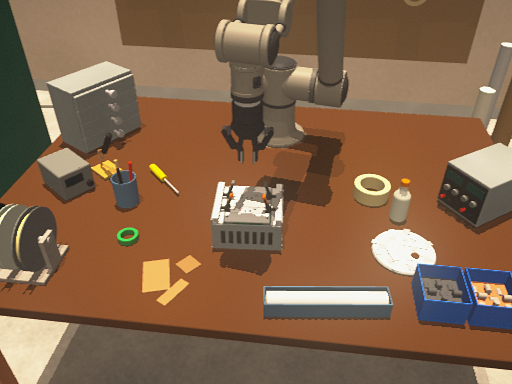

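```bash
python3 -c "
from bench import *
print(close_job())"
```

```text
the job is handed in; nothing more can be done
None
```

The card has been pried free and reseated with its two levers alone, and the job was handed in at about 34 s of the 72 s allowed. Handing in returns no verdict, so "home" rests on the force and image checks below.

- **Prying:** I straddled each lever tip with the partly open fingers and swung both levers out to their stops. The bulbs then stood about 181–183 mm apart in the wrist image, which matches fully out. The card's height while out was not measured directly.
- **Reseating:** I worked the levers inward in turn until both hit a steep stop. I then held about 15 N at each end, left, right, left and right again. On the second round neither lever advanced by more than about 0.5 mm.
- **Last look:** The two bulbs sat symmetric at −45.9 and +45.6 mm from the card's middle. That puts both levers at about 0 rad and the card level. The fingers were 100 mm clear and the bystanders looked unmoved.
- **Overshoot:** On the second right-hand hold I approached too far and the sideways force read 20.2 N. I estimate about 15 N at the tip in the lever's own direction, because the contact was lower on the handle and sloped, so it should be below the forcing limit. That reading came at the end of the move, so I can't rule out a short peak above it.

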